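# Tip a film card over a tray's rim, label up

### The arm

A 6-joint arm with a two-finger parallel gripper is mounted at the origin on a cart in front of the work surface, level with it; the furniture and walls round the work are solid. World frame = base frame: x ahead of the robot, y to its left, z up, the work surface at z = 0. Lengths are in m, angles in rad, forces in N, time in s.
With the tool pointing down it reaches from about 0.35 to 0.775 m from the base axis. Payload 5.5 kg.
Tool frame: the origin (TCP) lies midway between the tips of the shut fingers; the grasp point (between the pads) lies 19 mm behind it; x points along the fingers, y is the direction in which the jaws open and shut, and the axes are right-handed (so a half turn about x gives the same grasp; the last joint's range is limited). The gripper opens to 85 mm and grips with 20 to 120 N. Pads are 22 mm wide; open, the fingers measure 114 mm over their backs; the gripper's body (76 mm by 85 mm) begins 54 mm behind the grasp point. The pads swing forward as they close: fully open they stand 13 mm farther back than shut.
Start: joints at [-1.282, 0.313, 0.046, 1.304, 0, 1.431], TCP at [0.239, -0.523, 0.208] pointing down, gripper open.
Joint ranges: [-2.76, 2.76], [-0.86, 1.69], [-1.03, 1.26], [-2.2, 2.34], [-1.47, 1.5], [-3.14, 3.14]. Speed limits (rad/s): [2.57, 2.57, 3.14, 3.14, 3.14, 3.14].

### API

Orientations are given as a unit quaternion [w, x, y, z].
In Python, from workcell import env, optics, order, models gives the robot as it stands. The module is installed in compiled form; this text tells all that it offers.
- The arm moves only by the tool servo_tool, never from a script. Its argument "moves" is a list of rows, each a list of 5 numbers: the shift along the tool's x, y, z in cm, then the turn about the tool's x in rad, then the closure, from -1 (fully open) to 1 (shut). A call has exactly 10 rows; each row shifts and turns the commanded pose from where the row before left it, along the tool's axes as they then stand; what a row does not reach is not made up. A row lasts 1/8 s, in which the tool goes at most 62.5 mm and 10.7 degrees, less where a joint would pass 70% of its speed; a pose out of reach is approached as far as the arm can. A call is refused whole if a number of a shift passes 6.25 or a number of a turn 0.188, either way. A call with a gripper value outside its range is refused whole. The fingers move at their own pace and stop on an object; "grip_force" is the grip in N (left out, the last holds). Time passes only in rows, so rows that do not move let the fingers close, or fill a call up. It gives the time, the measured TCP pose, the force and the opening at its end, in the units of the state.
- env.get_state(): the state, without advancing time (a new reading comes with each control period).
- optics.read_camera(name): name is "side" or "top" or "wrist"; returns a dict with "pixels" (400x640x3 uint8, blue, green, red), "vertical_fov" (degrees; the focal length in pixels is half the picture's height over the tangent of half this angle, whatever the lens; pixels are square), "cx", "cy" (the principal point, pixels), "extrinsics" (4x4, takes a point from world to camera coordinates). Camera axes: x right, y up, looking along -z (the intrinsics and any distortion apply to the point x, -y, -z); pixel columns grow to the right and rows downward; lengths in m; the calibration is good to about 2 mm. A picture is of the moment at which its call begins. There is no depth.
- order.hand_in(): hands the job in, once; it reports no verdict.
Trained networks look in a picture, given as the dict that the camera call returned (one of the last four; its "shot" number tells which), for a name from the list of things; names that differ only in an ending like _2 or _b are one class to them, and where a whole thing is asked for, a point or a joint stands for the part that bears it (a point fixed in the world has none). Each returns a list of dicts, best first, with "conf" (0 to 1); they miss things now and then, are a little off and sometimes report something else, mostly with a low value. They report only what shows in the picture. A call takes as long as a camera call.
- models.outline_of(name, picture): "pixels" (400x640 bool, what is visible of it) and "location" ([column, row] in pixels, amid what is visible of it).
- models.pinpoint(name, picture): "location" ([column, row] in pixels: a listed point, or the origin of a listed thing).
The state is a dict: "clock": time; "joint_pos": joint angles; "qvel": joint speeds; "tau": joint torques, N m; "tcp_pos": TCP position; "orientation": TCP orientation; "wrist_force": force on the tool from outside, world axes, zero at the start; "ft_torque": the same for the moment, N m; "finger_gap": finger opening in m.
Only numpy, scipy, OpenCV 4.12 (cv2) and the standard library are available. Lean on these libraries where they do the work, as an engineer would, in place of code of your own. Each camera call takes 0.05 s, during which the arm holds its last target.

### The job

The reference film card lies label down on the worktop beside the steel tray. Without ever picking it up, push it with a fingertip against the tray's wall until it tips up on edge, turn it over the rim and slide it in, so that it ends lying flat on the tray's floor with its label up. Leave everything else where it is.

Things in the scene. Friction and masses are not known exactly. Their poses are not given: they have to be found in the camera images.
- card_centre (a point): centre of the film card, a flat dark-grey holder 100 mm long (x), 55 wide (y), 9 thick (z), about 30 g, with an open window 40 x 28 mm in the middle. z points out of the labelled face. Friction on a fingertip at least 0.45. Starts flat, label down (z down), right of the tray, a short edge facing the tray's right end wall, 20 to 70 mm from it and up to 0.3 rad off square
- tool_tray: steel tray, firm on the worktop. Origin: centre of underside, z up. Outside of walls 160 mm along x, 250 along y; walls 2 mm thick, 20.5 high, a lip at their top stands out 4.5 mm (its underside 18.5 mm up); floor 2 mm thick. The card lies beyond the wall at its -y end; tools lie in its +y half, the -y half is empty
- hex_driver: small orange-handled driver, 14 x 108 x 14 mm, lying across the tray's far half; leave alone. Origin: centre of its underside
- tweezers: steel tweezers, 11 x 118 x 9 mm, lying across the tray's far half; leave alone. Origin: centre of its underside
- marker_pen: white marker pen with a blue cap, 11 x 128 x 11 mm, lying across the tray's far half; leave alone. Origin: centre of its underside
- vial_white_cap: small white-capped glass vial, 20 mm wide, 50 mm tall, standing on the worktop to the right; leave alone. Origin: centre of its underside
- beaker_50: glass beaker, 45 mm wide, 58 mm tall, standing behind the tray; leave alone. Origin: centre of its underside
- sample_pot: white lidded pot, 37 mm wide, 34 mm tall, standing behind the card; leave alone. Origin: centre of its underside
- tape_roll: roll of masking tape lying flat, 68 mm across, 19 mm high, near the front of the worktop; leave alone. Origin: centre of its underside

How it is judged:
On the way:
1. the card stands tipped up on edge against the tray (its face within about 35 degrees of upright), touching the tray (angle between card_centre's own z axis and vertical between 0.95 and 2.2 rad and height (world z) of card_centre below 0.062 m and contact force between film_card and tool_tray above 0.01 N), for 0.1 s.
At the end, for the whole second after the job is handed in: the card lies still inside the tray, label up, flat on the tray's floor (within 0.1 rad of level, its centre less than 10.5 mm above the worktop; 6.5 mm is fully down) (angle between card_centre's own z axis and vertical below 0.1 rad and x of card_centre in the frame of tool_tray between -0.055 and 0.055 m and y of card_centre in the frame of tool_tray between -0.1 and 0.1 m and height (world z) of card_centre below 0.0105 m and linear speed of film_card below 0.02 m/s); the robot touches nothing.
It fails at once if the card is picked up: lifted level, or off the worktop without resting on the tray ((angle between card_centre's own z axis and vertical above 2.79 rad and height (world z) of card_centre above 0.032 m) or (angle between card_centre's own z axis and vertical above 2.36 rad and height (world z) of card_centre above 0.05 m) or (angle between card_centre's own z axis and vertical below 0.35 rad and height (world z) of card_centre above 0.048 m) or (height (world z) of card_centre above 0.058 m and contact force between film_card and tool_tray below 0.005 N) or height (world z) of card_centre above 0.085 m).
It fails at once if the card is pushed with the arm or the body of the gripper instead of the fingers (contact force between the arm and film_card above 2 N).
It fails at once if another thing is moved more than 15 mm (distance of any of hex_driver, tweezers, marker_pen, vial_white_cap, beaker_50, sample_pot, tape_roll from where it was at the start of the episode above 0.015 m).
It also fails if it takes over 72 s, if anything falls off the work surface, if the arm or the gripper's body presses on something with over 40 N, if the wrist force passes 120 N, or if a joint passes its speed limit or range.

## Working session

There is one attempt and no reset: what is moved stays moved. The work goes in short steps, Python scripts to look and compute and a tool call to move; the robot and the scene stay as the last step left them, time stands still between calls to the robot, and variables do not carry over. Pictures are saved under pics/ and viewed, and the job is handed in when it is done.

Besides the shell and the picture viewer there is one more tool, called after ">>>" as name([rows], argument=value, ...), one row to a line, values as JSON. servo_tool: Moves the arm, as the interface text tells. Its arguments: {"type":"object","properties":{"moves":{"type":"array"},"grip_force":{"type":"number"}},"required":["moves"]}

```bash
ls; mkdir -p pics
cat > h.py <<'E'
import numpy as np, cv2
from workcell import env, optics, order, models
def cam(n):
    return optics.read_camera(n)
def ray(d,px):
    # pixel -> origin, dir in world
    H=d["pixels"].shape[0]; f=H/2/np.tan(np.radians(d["vertical_fov"])/2)
    K=np.array([[f,0,d["cx"]],[0,f,d["cy"]],[0,0,1]])
    dist=np.array(d.get("distortion",[0,0,0,0]),float).ravel()
    u=cv2.undistortPoints(np.array([[px]],float),K,dist)[0,0]
    E=np.array(d["extrinsics"]); R=E[:3,:3]; t=E[:3,3]
    v=R.T@np.array([u[0],-u[1],-1.0]); o=-R.T@t
    return o,v/np.linalg.norm(v)
def onz(d,px,z):
    o,v=ray(d,px); return o+v*(z-o[2])/v[2]
def proj(d,p):
    H=d["pixels"].shape[0]; f=H/2/np.tan(np.radians(d["vertical_fov"])/2)
    E=np.array(d["extrinsics"]); c=E[:3,:3]@np.asarray(p,float)+E[:3,3]
    K=np.array([[f,0,d["cx"]],[0,f,d["cy"]],[0,0,1]])
    dist=np.array(d.get("distortion",[0,0,0,0]),float).ravel()
    q,_=cv2.projectPoints(np.array([[c[0],-c[1],-c[2]]]),np.zeros(3),np.zeros(3),K,dist)
    return q[0,0]
E
python3 - <<'E'
from h import *
s=env.get_state(); print(s)
for n in ["side","top","wrist"]:
    d=cam(n); cv2.imwrite(f"pics/a_{n}.png",d["pixels"])
    print(n,{k:v for k,v in d.items() if k!="pixels"})
    for nm in ["card_centre","tool_tray"]:
        for r in models.pinpoint(nm,d)[:2]: print(nm,r, onz(d,r["location"],0.0045 if nm[0]=="c" else 0))
E
```

```text
pics
{'clock': 0.0, 'joint_pos': array([-1.28160458e+00,  3.13991208e-01,  4.49839405e-02,  1.30361244e+00,
        2.89225231e-05,  1.43119791e+00]), 'qvel': array([ 0.00040094,  0.00133713, -0.00068663,  0.00037351, -0.00117251,
       -0.00241134]), 'tau': array([ 1.05165032e-03, -4.80632937e+01,  2.98528719e+01,  1.96679123e-02,
        3.06158222e-05, -5.47690746e-06]), 'tcp_pos': array([ 0.23890916, -0.52240784,  0.20721618]), 'orientation': array([-0.14979779, -0.6908795 , -0.15108505,  0.69095546]), 'wrist_force': array([0.38573447, 1.04114818, 0.78534406]), 'ft_torque': array([-0.02621157,  0.00506848, -0.03324108]), 'finger_gap': 0.08530178192451439}
side {'vertical_fov': 42.96978436993499, 'cx': 328.3003681402265, 'cy': 199.12541349683016, 'extrinsics': array([[ 0.99944187, -0.02964811, -0.01539294, -0.55224269],
       [ 0.03299318,  0.80385177,  0.59391395, -0.10537624],
       [-0.00523479, -0.59409033,  0.8043813 , -1.36915737],
       [ 0.        ,  0.        ,  0.        ,  1.        ]]), 'shot': 1}
card_centre {'location': [300.5, 214.5], 'conf': 0.81} [0.47757221 0
[... 313 characters left out ...]
04834865, -0.55663515],
       [-0.04849093,  0.00819828,  0.99878998, -1.16533845],
       [ 0.        ,  0.        ,  0.        ,  1.        ]]), 'shot': 2}
card_centre {'location': [336.8, 236.3], 'conf': 0.96} [0.48159542 0.03902239 0.0045    ]
tool_tray {'location': [247.1, 213.4], 'conf': 0.67} [0.53918239 0.28140464 0.        ]
wrist {'vertical_fov': 67.16195090789343, 'cx': 321.2276681935811, 'cy': 198.33031409158335, 'extrinsics': array([[ 0.41717522, -0.90882538, -0.00112875, -0.57388823],
       [ 0.87467373,  0.40183535, -0.27106128,  0.0368678 ],
       [ 0.24680095,  0.11209276,  0.96256143, -0.37871406],
       [ 0.        ,  0.        ,  0.        ,  1.        ]]), 'shot': 3}
```

View pics/a_top.png

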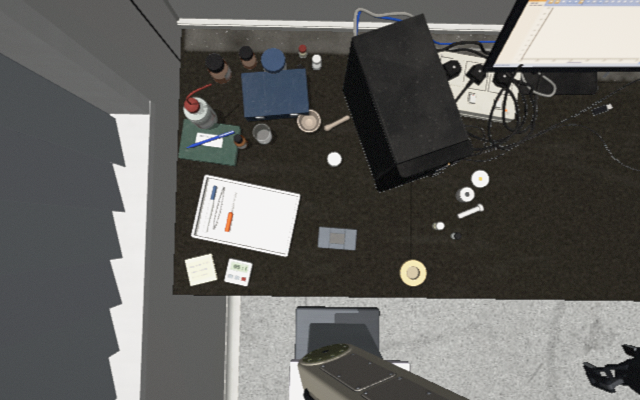

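View pics/a_side.png

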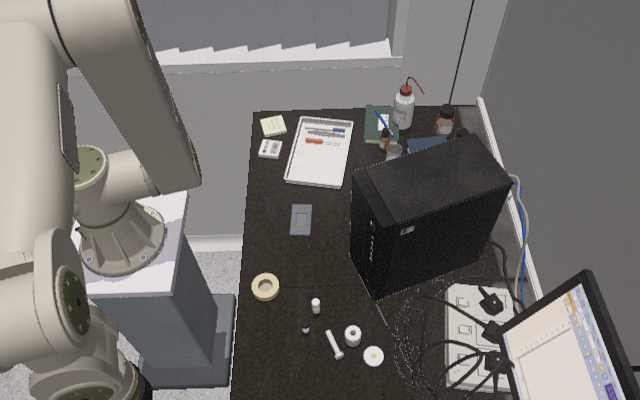

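Run:
```python
from h import *
d=cam("top")
print(d.keys())
m=models.outline_of("card_centre",d)[0]["pixels"].astype(np.uint8)
c,_=cv2.findContours(m,0,2); c=max(c,key=cv2.contourArea); r=cv2.minAreaRect(c); b=cv2.boxPoints(r)
P=[onz(d,x,0.009)[:2] for x in b]; print("card",np.round(P,4), np.mean(P,0))
m=models.outline_of("tool_tray",d)[0]["pixels"].astype(np.uint8)
c,_=cv2.findContours(m,0,2); c=np.vstack(c); r=cv2.minAreaRect(c); b=cv2.boxPoints(r)
P=[onz(d,x,0.0205)[:2] for x in b]; print("tray",b,np.round(P,4), np.mean(P,0))
cv2.imwrite("pics/b_crop.png",cv2.resize(d["pixels"][120:320,150:400],None,fx=3,fy=3,interpolation=2))
for n in ["hex_driver","tweezers","marker_pen","vial_white_cap","beaker_50","sample_pot","tape_roll"]:
    q=models.pinpoint(n,d)
    if q: print(n,q[0]["conf"],np.round(onz(d,q[0]["location"],0),3))
```

```text
dict_keys(['pixels', 'vertical_fov', 'cx', 'cy', 'extrinsics', 'shot'])
card [[ 0.4514  0.091 ]
 [ 0.5066  0.0887]
 [ 0.5024 -0.0095]
 [ 0.4472 -0.007 ]] [0.47686851 0.04082258]
tray [[250.  132. ]
 [261.5 120.5]
 [275.  134. ]
 [263.5 145.5]] [[0.7561 0.2757]
 [0.7877 0.2458]
 [0.752  0.2089]
 [0.7204 0.2389]] [0.75406544 0.24231713]
hex_driver 0.46 [0.532 0.331 0.   ]
tweezers 0.41 [ 0.55   0.342 -0.   ]
marker_pen 0.73 [0.555 0.381 0.   ]
vial_white_cap 0.6 [ 0.508 -0.221  0.   ]
beaker_50 0.73 [0.755 0.24  0.   ]
tape_roll 0.91 [ 0.392 -0.165  0.   ]
```

Run:
```python
from h import *
d=cam("top")
cv2.imwrite("pics/b_crop.png",cv2.resize(d["pixels"][165:275,180:370],None,fx=4,fy=4,interpolation=2))
for r in models.outline_of("tool_tray",d):
    m=r["pixels"].astype(np.uint8); print(r["conf"],r["location"],m.sum())
g=(d["pixels"].min(2)>150).astype(np.uint8); g[:165]=0;g[275:]=0;g[:,:185]=0;g[:,310:]=0
n,l,st,c=cv2.connectedComponentsWithStats(g); print(st[1:][st[1:,4]>100])
i=1+np.argmax(st[1:,4]); cc,_=cv2.findContours((l==i).astype(np.uint8),0,2); h=cv2.convexHull(max(cc,key=len)); r=cv2.minAreaRect(h); b=cv2.boxPoints(r)
P=np.array([onz(d,x,0.0205)[:2] for x in b]); print(b,np.round(P,4),P.mean(0),np.linalg.norm(P-np.roll(P,1,0),axis=1))
ds=cam("side"); cv2.imwrite("pics/b_side.png",cv2.resize(ds["pixels"][100:320,230:400],None,fx=3.2,fy=2.7,interpolation=2))
```

```text
0.81 [246.5, 214.1] 6041
[[ 191  175  109   82 6054]
 [ 185  254   31   21  506]
 [ 226  259   26   16  327]]
[[190.28581 236.41794]
 [203.35945 173.85123]
 [300.07684 194.06082]
 [287.00323 256.62753]] [[0.4752 0.4263]
 [0.6416 0.3967]
 [0.5922 0.1389]
 [0.4262 0.1703]] [0.53382031 0.28306286] [0.2606334  0.16899878 0.26249368 0.16894289]
```

View pics/b_crop.png

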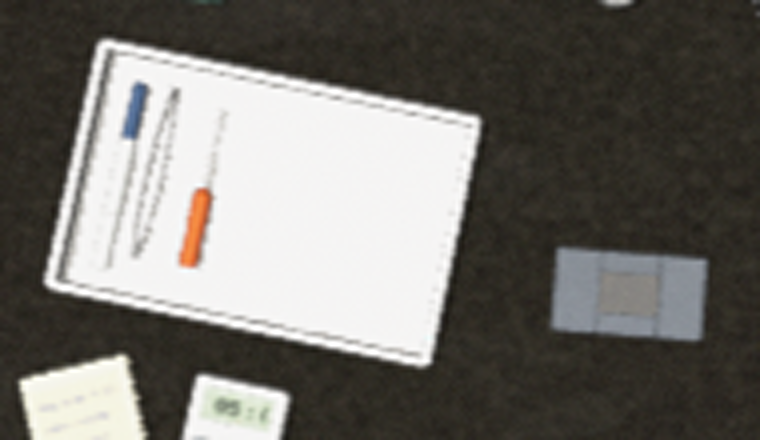

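```bash
cat >> h.py <<'E'
from scipy.spatial.transform import Rotation as Rn
def rot(s):
    q=s["orientation"]; return Rn.from_quat([q[1],q[2],q[3],q[0]]).as_matrix()
TC=np.array([0.5338,0.2831]); YAW=-0.187
TX=np.array([np.cos(YAW),np.sin(YAW)]); TY=np.array([-TX[1],TX[0]])
def tray(p): p=np.asarray(p)[:2]-TC; return np.array([p@TX,p@TY])
def untray(x,y): return TC+x*TX+y*TY
def st():
    s=env.get_state(); R=rot(s)
    print("t",round(s["clock"],2),"tcp",np.round(s["tcp_pos"],4),"tray",np.round(tray(s["tcp_pos"]),4),"F",np.round(s["wrist_force"],1),"gap",round(s["finger_gap"],3),"yaw err", round(np.arctan2(R[1,1],R[0,1])-YAW,3))
    return s,R
E
python3 - <<'E'
from h import *
s,R=st(); print(np.round(R,3)); print(s["joint_pos"])
d=cam("side")
print("tower corner",onz(d,[377,297],0),onz(d,[352,250],0))
d=cam("top")
for n in ["sample_pot"]:
    q=models.outline_of(n,d); print([(r["conf"],r["location"],onz(d,r["location"],0.034)) for r in q])
print(tray([0.477,0.041]), untray(0,-0.16))
E
```

```text
t 1.1 tcp [ 0.2391 -0.523   0.2081] tray [-0.1397 -0.8468] F [ 0.3 -0.  -0.4] gap 0.085 yaw err -0.955
[[ 0.     0.416 -0.909]
 [-0.    -0.909 -0.416]
 [-1.     0.    -0.   ]]
[-1.28161902e+00  3.13216164e-01  4.61042339e-02  1.30360873e+00
  1.57760997e-05  1.43120733e+00]
tower corner [ 6.67102896e-01 -1.97142892e-01  2.22044605e-16] [ 0.6131224  -0.06053011  0.        ]
[(0.49, [336.1, 160.5], array([0.68145507, 0.04510939, 0.034     ]))]
[-0.01080047 -0.24843913] [0.50405407 0.12588938]
```

>>> servo_tool([
  [0, 0, 0, -0.18, 1],
  [0, 0, 0, -0.18, 1],
  [0, 0, 0, -0.18, 1],
  [0, 0, 0, -0.18, 1],
  [0, 0, 0, -0.18, 1],
  [0, 0, -3, -0.055, 1],
  [0, 1, -5, 0, 1],
  [0, 1, -5, 0, 1],
  [0, 1, -5, 0, 1],
  [0, 1, -5, 0, 1],
], grip_force=40)

```text
clock: 2.5
tcp_pos: [0.3232, -0.3034, 0.2082]
orientation: [0.451, 0.545, 0.451, -0.545]
wrist_force: [0.9, 0.3, -0.4]
finger_gap: 0.0001
```

>>> servo_tool([
  [0, 1.5, -4.8, 0, 1],
  [0, 1.5, -4.8, 0, 1],
  [0, 1.6, -4.8, 0, 1],
  [0, 1.6, -4.8, 0, 1],
  [0, 1.6, -4.8, 0, 1],
  [0, 1.6, -5.0, 0, 1],
  [4, 0, 0, 0, 1],
  [4, 0, 0, 0, 1],
  [4, 0, 0, 0, 1],
  [4, 0, 0, 0, 1],
])

```text
clock: 3.75
tcp_pos: [0.4693, -0.0372, 0.0471]
orientation: [0.452, 0.545, 0.451, -0.544]
wrist_force: [0.6, 0.3, 0.4]
finger_gap: 0.0002
```

Run:
```python
from h import *
s,R=st()
for n in ["top","side","wrist"]:
    d=cam(n)
    im=d["pixels"]
    if n=="top": im=cv2.resize(im[165:275,180:370],None,fx=4,fy=4,interpolation=2)
    if n=="side": im=cv2.resize(im[100:250,230:400],None,fx=4,fy=4,interpolation=2)
    cv2.imwrite(f"pics/c_{n}.png",im)
```

```text
t 3.75 tcp [ 0.4693 -0.0372  0.0471] tray [-0.0039 -0.3267] F [0.6 0.3 0.4] gap 0.0 yaw err 0.0
```

View pics/c_side.png

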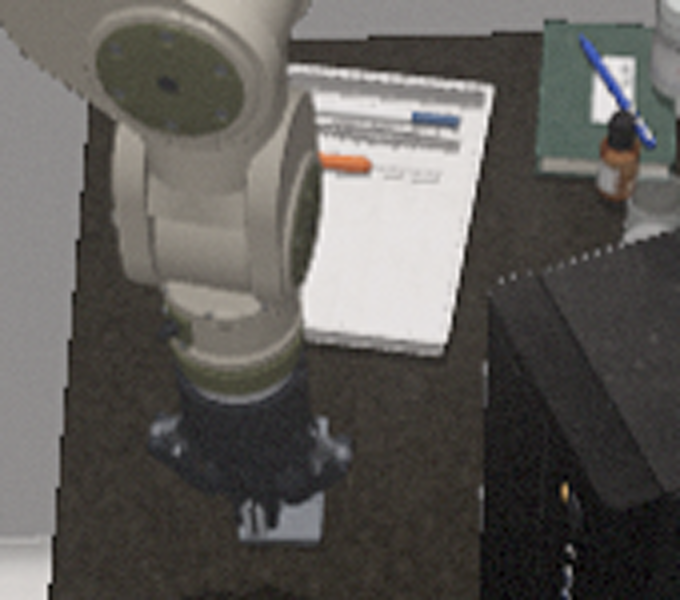

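View pics/c_wrist.png

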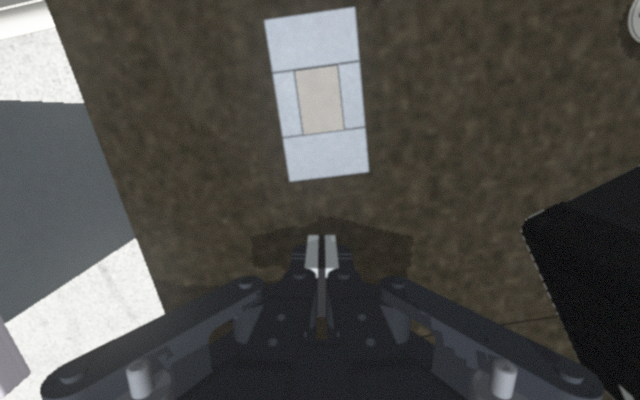

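View pics/c_top.png

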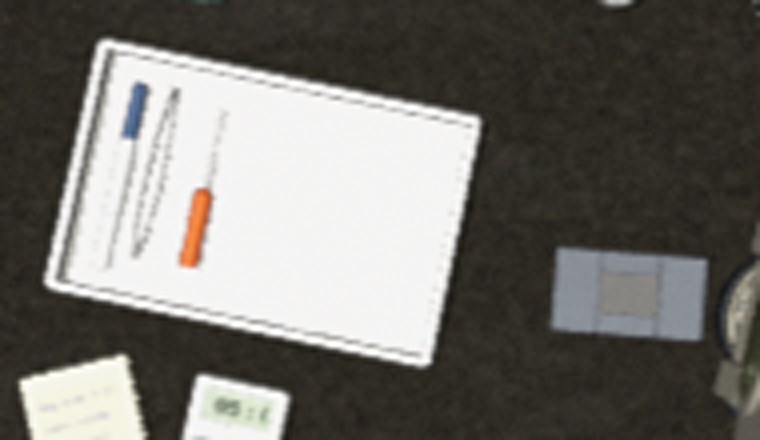

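Run:
```python
from h import *
d=cam("wrist")
for px in [(289,181),(369,172),(356,7),(264,20)]: p=onz(d,px,0.009); print(np.round(p,4),np.round(tray(p),4))
for r in models.pinpoint("card_centre",d): print(r,tray(onz(d,r["location"],0.0045)))
d=cam("top")
for px in [(556,248),(707,258),(701,340),(552,329)]:
    p=onz(d,(180+(px[0]-1.5)/4,165+(px[1]-1.5)/4),0.009); print(np.round(p,4),np.round(tray(p),4))
```

```text
[ 0.4485 -0.0089  0.009 ] [-0.0295 -0.3028]
[ 0.5038 -0.0128  0.009 ] [ 0.0255 -0.2963]
[0.5104 0.0874 0.009 ] [ 0.0133 -0.1966]
[0.4548 0.0909 0.009 ] [-0.0419 -0.2035]
{'location': [313.1, 99.6], 'conf': 0.9} [-0.01268417 -0.24895359]
[0.5067 0.0882 0.009 ] [ 0.0096 -0.1965]
[ 0.5017 -0.0129  0.009 ] [ 0.0234 -0.2968]
[ 0.447  -0.0095  0.009 ] [-0.0309 -0.3037]
[0.4527 0.09   0.009 ] [-0.0438 -0.2048]
```

>>> servo_tool([
  [1.5, 0, 0, 0, 1],
  [1.5, 0, 0, 0, 1],
  [1.0, 0, 0, 0, 1],
  [0.4, 0, 0, 0, 1],
  [0, 0, 0, 0, 1],
  [0, 0, -0.5, 0, 1],
  [0, 0, -0.5, 0, 1],
  [0, 0, -0.5, 0, 1],
  [0, 0, -0.5, 0, 1],
  [0, 0, -0.5, 0, 1],
])

```text
clock: 5.3
tcp_pos: [0.4738, -0.0123, 0.0041]
orientation: [0.451, 0.544, 0.451, -0.544]
wrist_force: [0.2, 0.3, 0.1]
finger_gap: -0.0002
```

```bash
cat > look.py <<'E'
from h import *
import sys
s,R=st()
t=sys.argv[1]
d=cam("top"); cv2.imwrite(f"pics/{t}_top.png",cv2.resize(d["pixels"][165:275,210:370],None,fx=5,fy=5,interpolation=2))
d=cam("wrist"); cv2.imwrite(f"pics/{t}_wrist.png",d["pixels"])
for r in models.pinpoint("card_centre",d)[:1]: print(r,tray(onz(d,r["location"],0.0045)))
d=cam("side"); cv2.imwrite(f"pics/{t}_side.png",cv2.resize(d["pixels"][120:250,250:400],None,fx=4.5,fy=4.5,interpolation=2))
E
python3 look.py d
```

```text
t 5.3 tcp [ 0.4738 -0.0123  0.0041] tray [-0.004  -0.3014] F [0.2 0.3 0.1] gap -0.0 yaw err 0.0
{'location': [307.8, 145.7], 'conf': 0.82} [-0.01240047 -0.24896375]
```

View pics/d_wrist.png

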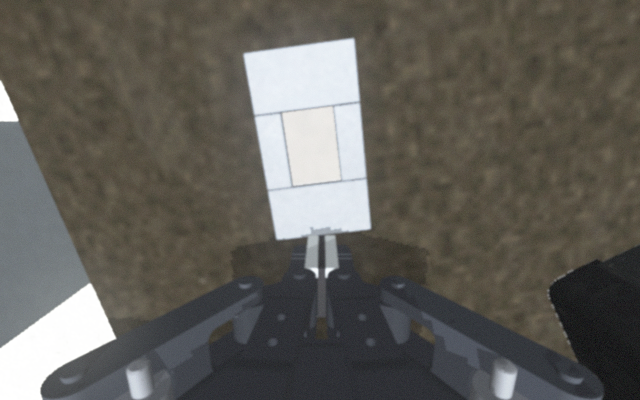

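Run:
```python
from h import *
d=cam("wrist")
for px in [(274,239),(371,230),(354,39),(244,53)]: p=onz(d,px,0.009); print(np.round(p,4),np.round(tray(p),4))
s=env.get_state(); print(proj(d,s["tcp_pos"]), "tip+11mm", proj(d,s["tcp_pos"]+0.011*np.r_[TY,0]))
cv2.imwrite("pics/e.png",cv2.resize(d["pixels"][190:300,240:400],None,fx=5,fy=5,interpolation=2))
```

```text
[ 0.4459 -0.0083  0.009 ] [-0.0322 -0.3026]
[ 0.5017 -0.013   0.009 ] [ 0.0235 -0.2969]
[0.5075 0.0865 0.009 ] [ 0.0107 -0.1981]
[0.4536 0.0903 0.009 ] [-0.0429 -0.2044]
[322.7220307 234.5764915] tip+11mm [322.78304742 217.02060165]
```

View pics/e.png

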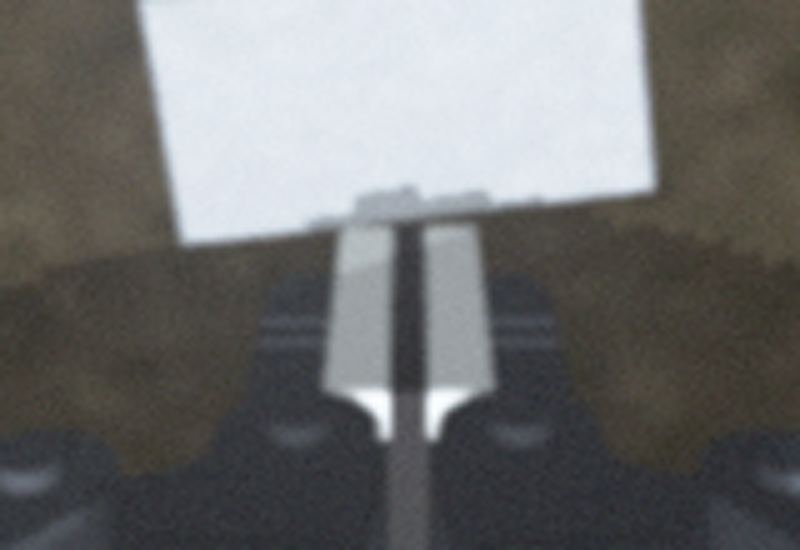

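View pics/d_side.png

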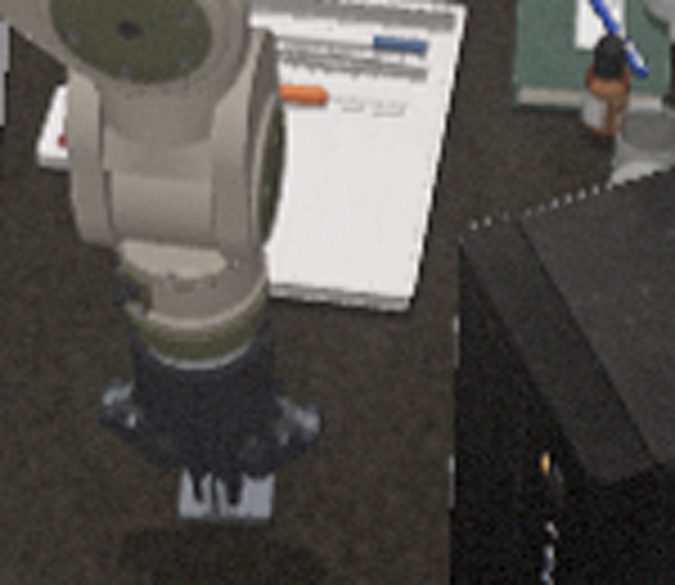

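>>> servo_tool([
  [0.2, 0, 0, 0, 1],
  [0, 0, -0.5, 0, 1],
  [0, 0, -0.6, 0, 1],
  [0, 0, -0.7, 0, 1],
  [0, 0, -0.7, 0, 1],
  [0, 0, -0.7, 0, 1],
  [0, 0, -0.7, 0, 1],
  [0, 0, -0.7, 0, 1],
  [0, 0, -0.6, 0, 1],
  [0, 0, -0.3, 0, 1],
])

```text
clock: 6.8
tcp_pos: [0.484, 0.0417, 0.0021]
orientation: [-0.451, -0.544, -0.451, 0.544]
wrist_force: [-0.6, 0.5, 0.4]
finger_gap: -0.0
```

```bash
python3 look.py f
```

```text
t 6.8 tcp [0.484  0.0417 0.0021] tray [-0.0041 -0.2465] F [-0.6  0.5  0.4] gap -0.0 yaw err 0.0
{'location': [308.8, 240.9], 'conf': 0.74} [-0.01221497 -0.24946427]
```

View pics/f_wrist.png

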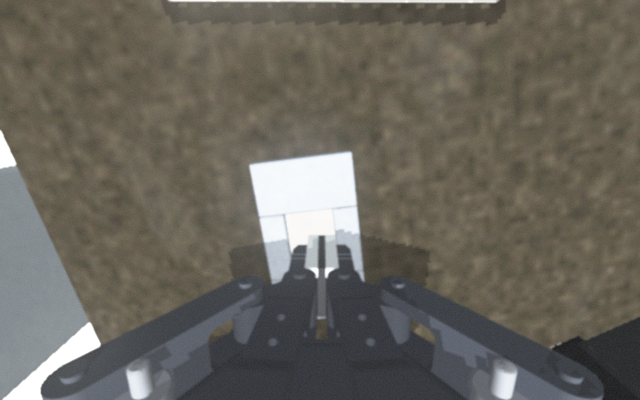

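View pics/f_side.png

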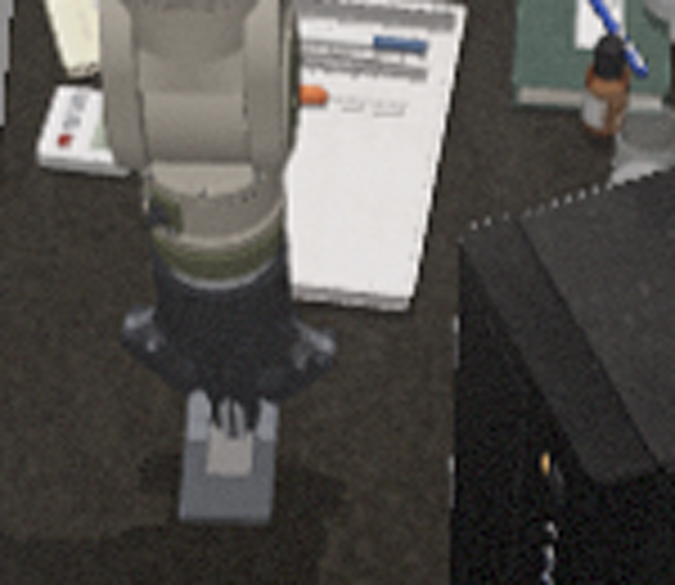

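Run:
```python
from h import *
d=cam("wrist"); s=env.get_state()
print(proj(d,s["tcp_pos"]),-d["extrinsics"][:3,:3].T@d["extrinsics"][:3,3]-s["tcp_pos"])
cv2.imwrite("pics/g.png",cv2.resize(d["pixels"][140:300,220:400],None,fx=4.4,fy=3.7,interpolation=2))
```

```text
[322.65045639 234.50878977] [0.01203092 0.06790367 0.16607858]
```

View pics/g.png

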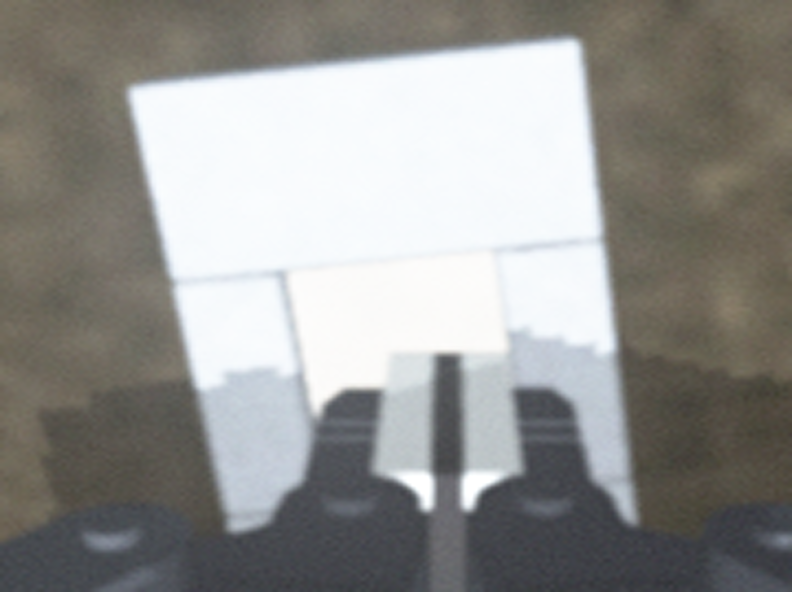

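Run:
```python
from h import *
d=cam("side"); s=env.get_state()
for dz in [0,.01,.02,.03]: 
  for w in [-.011,.011]: print(dz,w,(proj(d,s["tcp_pos"]+[0,0,dz]+w*np.r_[TY,0])-[250,120])*4.5)
cv2.imwrite("pics/h.png",cv2.resize(d["pixels"][195:245,275:330],None,fx=12,fy=12,interpolation=2))
print((proj(d,s["tcp_pos"])-[275,195])*12)
```

```text
0 -0.011 [234.34014008 461.3326357 ]
0 0.011 [241.04984112 431.78370495]
0.01 -0.011 [233.39720737 452.10542124]
0.01 0.011 [240.15436596 422.47106003]
0.02 -0.011 [232.44321763 442.77000658]
0.02 0.011 [239.24848782 413.0502275 ]
0.03 -0.011 [231.47797524 433.3244773 ]
0.03 0.011 [238.33202435 403.51931109]
[333.89457187 290.64006624]
```

View pics/h.png

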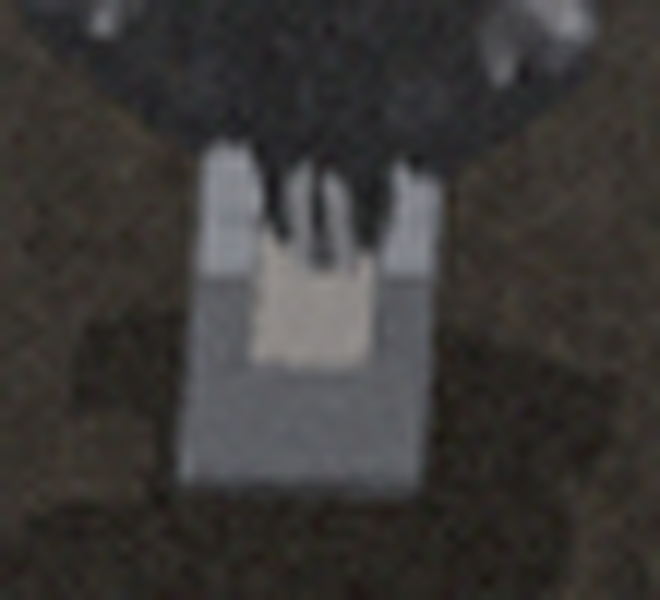

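>>> servo_tool([
  [0, 0, 1.5, 0, 1],
  [0, 0, 2, 0, 1],
  [0, 0, 2, 0, 1],
  [0, 0, 2, 0, 1],
  [0, 0, 1, 0, 1],
  [0, 0, 0.2, 0, 1],
  [0.3, 0, 0, 0, 1],
  [0.2, 0, 0, 0, 1],
  [0.2, 0, 0, 0, 1],
  [0, 0, 0, 0, 1],
])

```text
clock: 8.35
tcp_pos: [0.4675, -0.0438, -0.0052]
orientation: [-0.451, -0.544, -0.451, 0.544]
wrist_force: [0.3, 0.4, 0.4]
finger_gap: -0.0001
```

```bash
python3 look.py i
```

```text
t 8.35 tcp [ 0.4675 -0.0438 -0.0052] tray [-0.0043 -0.3335] F [0.3 0.4 0.4] gap -0.0 yaw err 0.001
{'location': [306.3, 78.4], 'conf': 0.93} [-0.01246369 -0.24827846]
```

View pics/i_side.png

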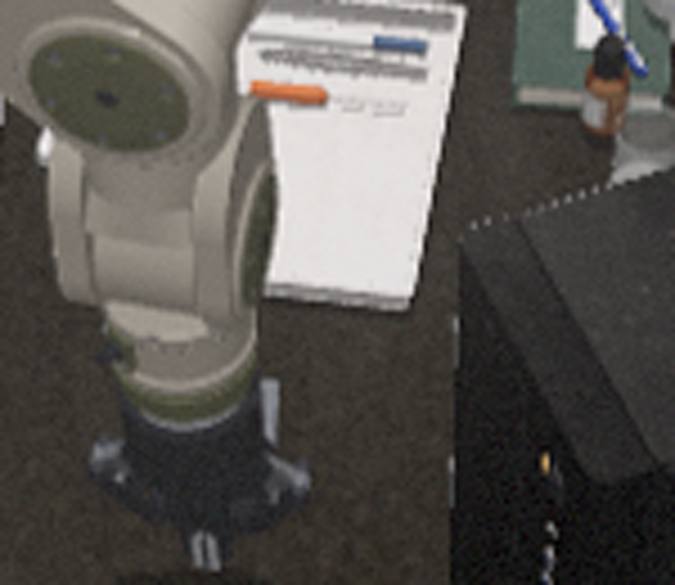

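View pics/i_wrist.png

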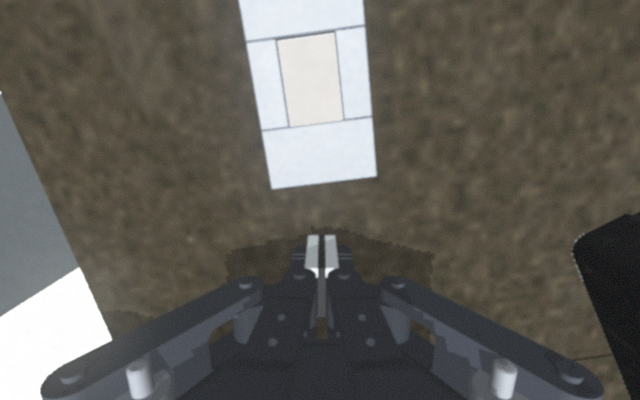

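>>> servo_tool([
  [0.3, 0, 0, 0, 1],
  [0.3, 0, 0, 0, 1],
  [0.3, 0, 0, 0, 1],
  [0, 0, 0, 0, 1],
  [0.1, 0, 0, 0, 1],
  [0, 0, 0, 0, 1],
  [0, 0, 0, 0, 1],
  [0, 0, 0, 0, 1],
  [0, 0, 0, 0, 1],
  [0, 0, 0, 0, 1],
])

```text
clock: 9.8
tcp_pos: [0.4677, -0.0442, -0.0149]
orientation: [-0.451, -0.544, -0.451, 0.545]
wrist_force: [0.1, -0.2, -0.6]
finger_gap: 0.0001
```

Run:
```python
from h import *
s,R=st()
d=cam("side"); cv2.imwrite("pics/j.png",cv2.resize(d["pixels"][215:275,275:335],None,fx=10,fy=10,interpolation=2))
print((proj(d,s["tcp_pos"])-[275,215])*10)
d=cam("wrist"); cv2.imwrite("pics/j2.png",cv2.resize(d["pixels"][200:300,240:400],None,fx=5,fy=5,interpolation=2))
```

```text
t 9.8 tcp [ 0.4677 -0.0442 -0.0149] tray [-0.004  -0.3339] F [ 0.1 -0.2 -0.6] gap 0.0 yaw err -0.0
[221.46468347 344.16023943]
```

View pics/j.png

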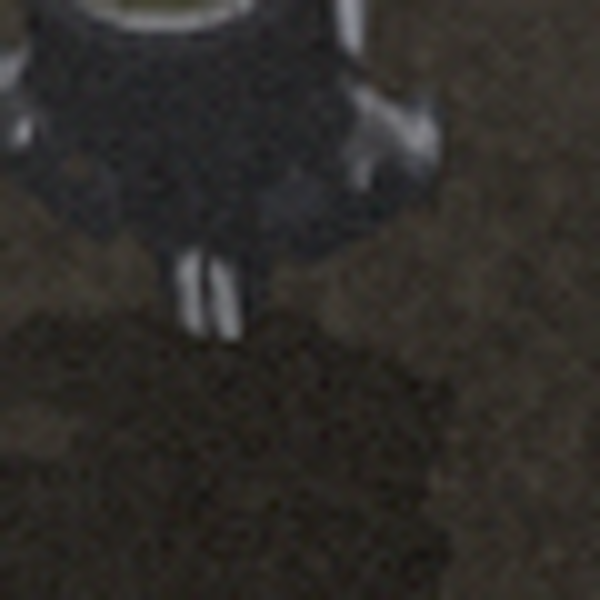

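View pics/j2.png

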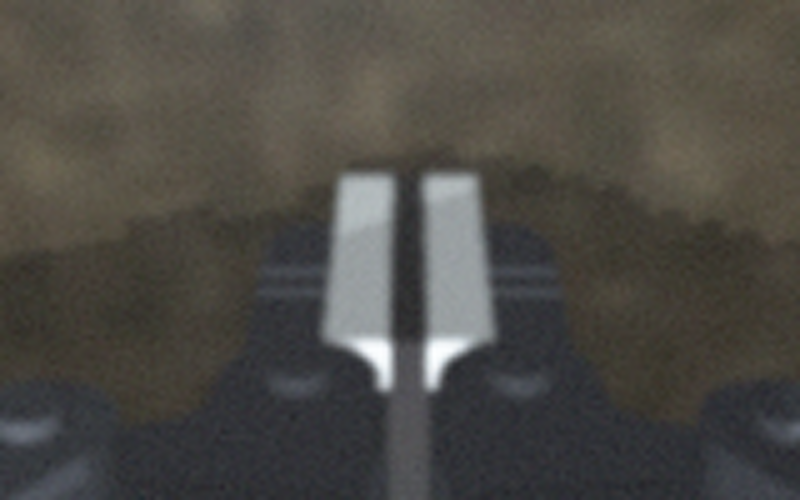

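>>> servo_tool([
  [0.2, 0, 0, 0, 1],
  [0.2, 0, 0, 0, 1],
  [0.1, 0, 0, 0, 1],
  [0.1, 0, 0, 0, 1],
  [0.1, 0, 0, 0, 1],
  [0.1, 0, 0, 0, 1],
  [0, 0, 0, 0, 1],
  [0, 0, 0, 0, 1],
  [0, 0, 0, 0, 1],
  [0, 0, 0, 0, 1],
])

```text
clock: 11.15
tcp_pos: [0.4678, -0.0442, -0.0229]
orientation: [0.451, 0.545, 0.451, -0.544]
wrist_force: [-0.1, 1.0, 0.3]
finger_gap: -0.0
```

>>> servo_tool([
  [0.1, 0, 0, 0, 1],
  [0.05, 0, 0, 0, 1],
  [0.05, 0, 0, 0, 1],
  [0, 0, 0, 0, 1],
  [0, 0, 0, 0, 1],
  [0, 0, 0, 0, 1],
  [0, 0, 0, 0, 1],
  [0, 0, 0, 0, 1],
  [0, 0, 0, 0, 1],
  [0, 0, 0, 0, 1],
])

```text
clock: 12.4
tcp_pos: [0.4679, -0.0443, -0.0232]
orientation: [0.452, 0.545, 0.451, -0.544]
wrist_force: [-5.5, 0.6, 17.7]
finger_gap: 0.0001
```

Run:
```python
from h import *
s,R=st()
d=cam("side"); cv2.imwrite("pics/k.png",cv2.resize(d["pixels"][215:275,275:335],None,fx=10,fy=10,interpolation=2))
for w in (-.011,.011): print((proj(d,s["tcp_pos"]+[0,0,.025]+w*np.r_[TY,0])-[275,215])*10)
```

```text
t 12.4 tcp [ 0.4679 -0.0443 -0.0232] tray [-0.0039 -0.3339] F [-5.5  0.6 17.7] gap 0.0 yaw err 0.0
[209.80527542 347.41635388]
[225.85476441 276.69951049]
```

View pics/k.png

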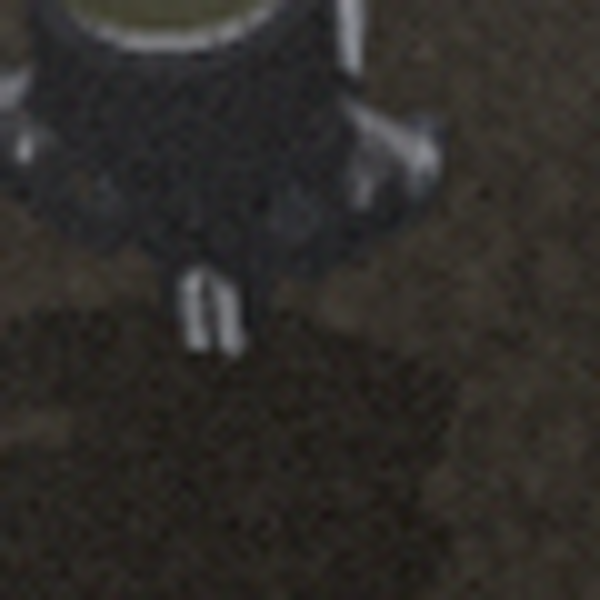

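>>> servo_tool([
  [-0.4, 0, 0, 0, 1],
  [0, 0, -0.8, 0, 1],
  [0, 0, -0.8, 0, 1],
  [0, 0, -0.6, 0, 1],
  [0, 0, -0.7, 0, 1],
  [0, 0, -0.7, 0, 1],
  [0, 0, -0.7, 0, 1],
  [0, 0, -0.7, 0, 1],
  [0, 0, -0.7, 0, 1],
  [0, 0, -0.3, 0, 1],
])

```text
clock: 13.7
tcp_pos: [0.479, 0.0152, -0.0209]
orientation: [-0.451, -0.544, -0.451, 0.544]
wrist_force: [-0.6, -0.1, -0.3]
finger_gap: 0.0001
```

```bash
python3 look.py l
```

```text
t 13.7 tcp [ 0.479   0.0152 -0.0209] tray [-0.004  -0.2734] F [-0.6 -0.1 -0.3] gap 0.0 yaw err 0.0
{'location': [309.6, 130.5], 'conf': 0.78} [-0.01032779 -0.21183335]
```

View pics/l_wrist.png

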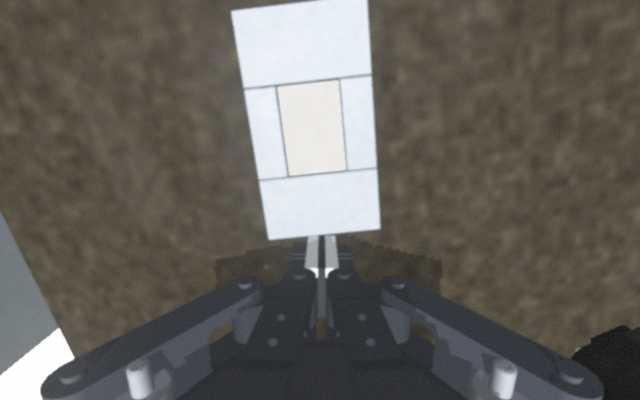

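>>> servo_tool([
  [0, 0, 0.4, 0, 1],
  [0, -1.2, 0, 0, 1],
  [0, 0, -0.4, 0, 1],
  [0, 0, -0.5, 0, 1],
  [0, 0, -0.5, 0, 1],
  [0, 0, -0.5, 0, 1],
  [0, 0, -0.5, 0, 1],
  [0, 0, -0.5, 0, 1],
  [0, 0, -0.5, 0, 1],
  [0, 0, -0.2, 0, 1],
])

```text
clock: 15.15
tcp_pos: [0.4731, 0.0487, -0.0209]
orientation: [-0.451, -0.544, -0.451, 0.544]
wrist_force: [-0.8, -0.1, 0.4]
finger_gap: -0.0002
```

```bash
python3 look.py m
```

```text
t 15.15 tcp [ 0.4731  0.0487 -0.0209] tray [-0.016  -0.2416] F [-0.8 -0.1  0.4] gap -0.0 yaw err 0.0
{'location': [352.7, 131.8], 'conf': 0.84} [-0.00264929 -0.18054278]
```

View pics/m_wrist.png

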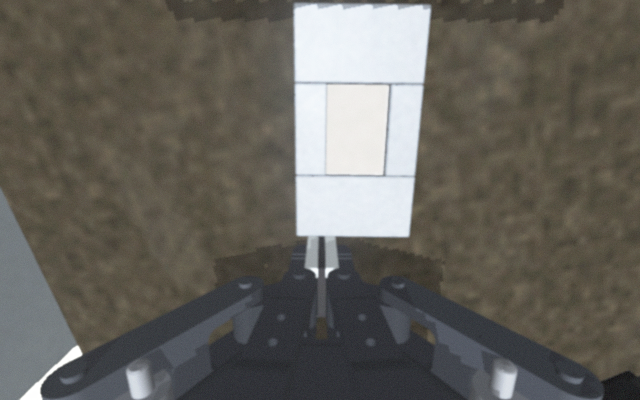

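View pics/m_top.png

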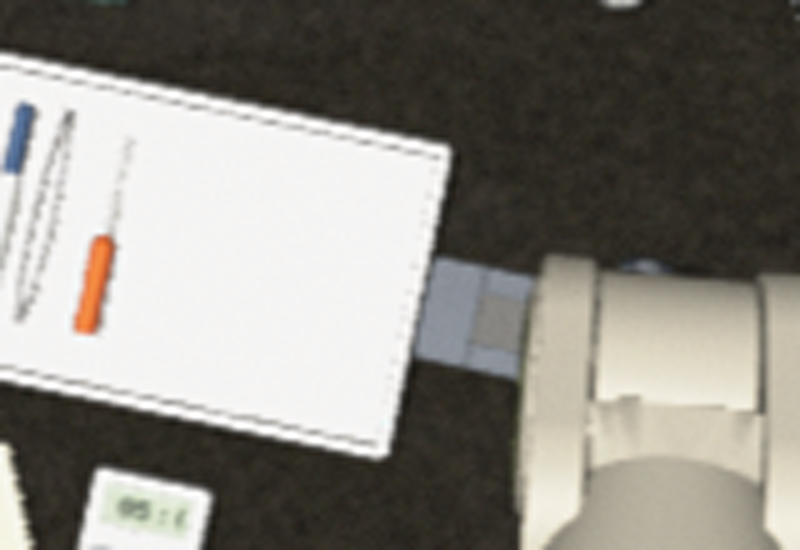

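>>> servo_tool([
  [0, 0, 0.4, 0, 1],
  [0, 1.3, 0, 0, 1],
  [0, 0, -0.4, 0, 1],
  [0, 0, -0.2, 0, 1],
  [0, 0, -0.2, 0, 1],
  [0, 0, -0.2, 0, 1],
  [0, 0, -0.1, 0, 1],
  [0, 0, 0, 0, 1],
  [0, 0, 0, 0, 1],
  [0, 0, 0, 0, 1],
])

```text
clock: 16.6
tcp_pos: [0.4875, 0.0511, -0.0208]
orientation: [-0.452, -0.544, -0.45, 0.546]
wrist_force: [-0.0, -6.3, -0.7]
finger_gap: 0.0
```

```bash
python3 look.py n
```

```text
t 16.6 tcp [ 0.4875  0.0511 -0.0208] tray [-0.0024 -0.2365] F [-0.  -6.3 -0.7] gap 0.0 yaw err -0.001
{'location': [322.1, 129.7], 'conf': 0.63} [-0.00287907 -0.17461369]
```

View pics/n_wrist.png

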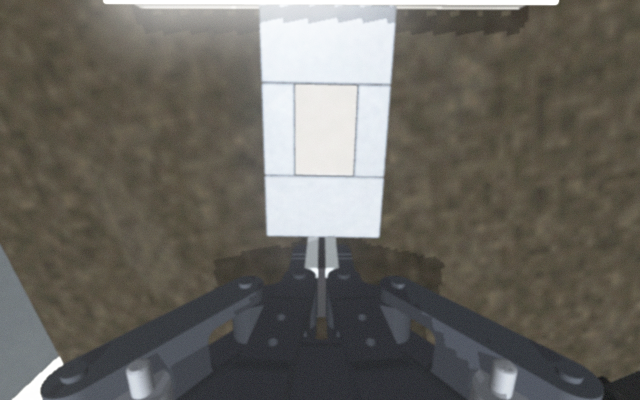

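>>> servo_tool([
  [0, 0, -0.11, 0, 1],
  [-0.2, 0, 0, 0, 1],
  [-0.25, 0, 0, 0, 1],
  [-0.3, 0, 0, 0, 1],
  [-0.3, 0, 0, 0, 1],
  [-0.3, 0, -0.02, 0, 1],
  [-0.3, 0, -0.03, 0, 1],
  [-0.3, 0, -0.03, 0, 1],
  [-0.3, 0, -0.04, 0, 1],
  [-0.3, 0, -0.04, 0, 1],
])

```text
clock: 18.05
tcp_pos: [0.4879, 0.054, 0.005]
orientation: [-0.452, -0.544, -0.45, 0.545]
wrist_force: [-1.0, -6.1, 1.9]
finger_gap: 0.0001
```

```bash
python3 look.py o
```

```text
t 18.05 tcp [0.4879 0.054  0.005 ] tray [-0.0025 -0.2336] F [-1.  -6.1  1.9] gap 0.0 yaw err -0.001
{'location': [320.1, 133.2], 'conf': 0.57} [-0.00370102 -0.17482883]
```

View pics/o_wrist.png

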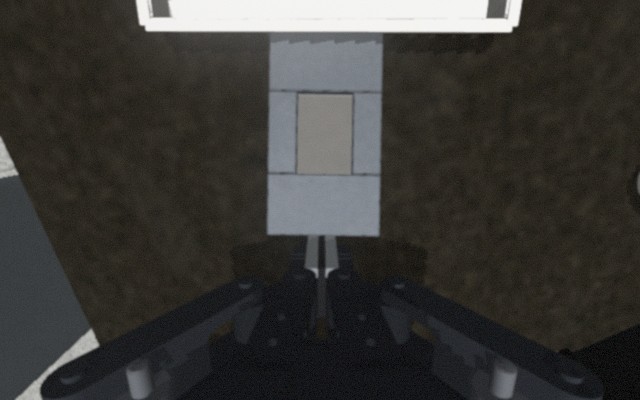

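View pics/o_side.png

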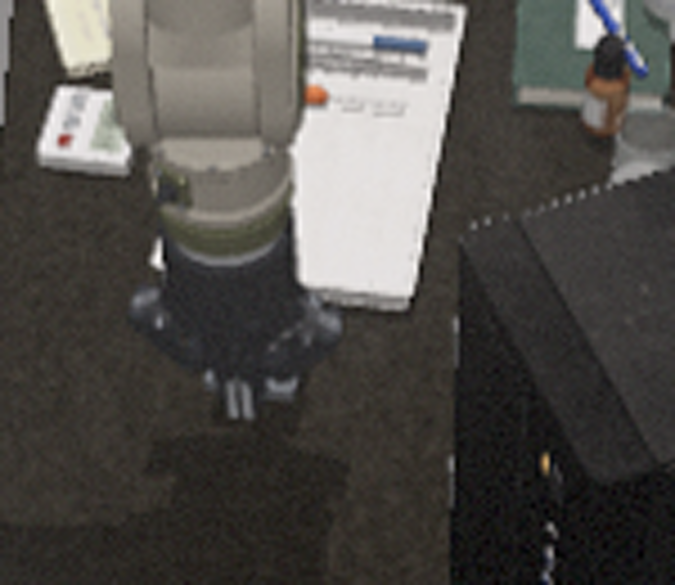

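>>> servo_tool([
  [-0.5, 0, -0.11, 0, 1],
  [-0.48, 0, -0.14, 0, 1],
  [-0.48, 0, -0.16, 0, 1],
  [-0.46, 0, -0.19, 0, 1],
  [-0.45, 0, -0.21, 0, 1],
  [-0.43, 0, -0.24, 0, 1],
  [-0.42, 0, -0.26, 0, 1],
  [-0.4, 0, -0.28, 0, 1],
  [-0.38, 0, -0.31, 0, 1],
  [-0.37, 0, -0.32, 0, 1],
])

```text
clock: 19.5
tcp_pos: [0.4917, 0.0778, 0.0485]
orientation: [0.451, 0.545, 0.451, -0.544]
wrist_force: [-0.3, -2.3, 0.8]
finger_gap: -0.0001
```

```bash
python3 look.py p
```

```text
t 19.5 tcp [0.4917 0.0778 0.0485] tray [-0.0032 -0.2095] F [-0.3 -2.3  0.8] gap -0.0 yaw err 0.0
{'location': [319.6, 155.0], 'conf': 0.6} [-0.00502157 -0.1679246 ]
```

View pics/p_wrist.png

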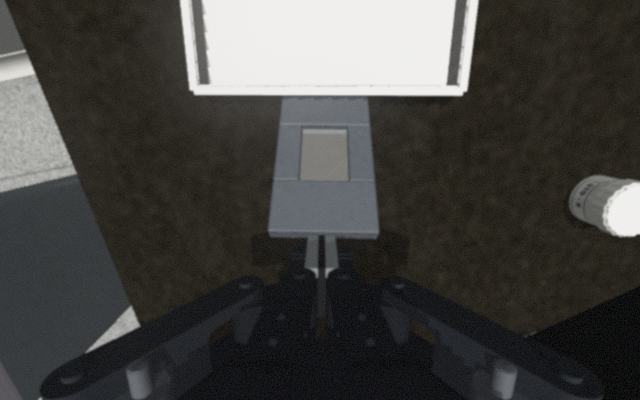

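View pics/p_side.png

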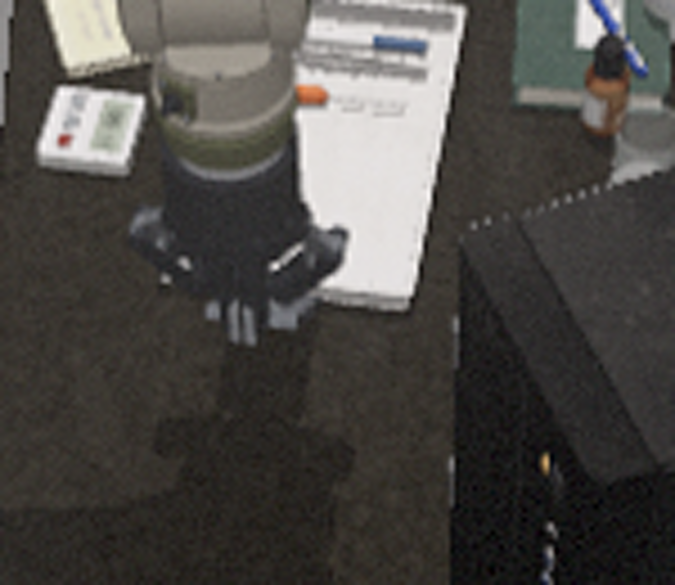

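Run:
```python
from h import *
d=cam("wrist"); s,R=st()
im=cv2.convertScaleAbs(d["pixels"][80:270,250:400],alpha=1.8)
cv2.imwrite("pics/q.png",cv2.resize(im,None,fx=5,fy=3.1,interpolation=2))
for w in (0,.009,.0115): print(w,(proj(d,s["tcp_pos"]+[0,0,.0232]+w*np.r_[TY,0])-[250,80])*[5,3.1])
# predicted corners for pivot geometry
for th in (40,45,50):
    th=np.radians(th);c,q=np.cos(th),np.sin(th)
    for a,b,nm in ((100,0,'low far'),(100,9,'up far'),(0,9,'up near')):
        X=(9*q+a*c-b*q)/1000;Z=(a*q+b*c)/1000
        print(np.degrees(th),nm,(proj(d,[*untray(-.003,-.125-X),Z])-[250,80])*[5,3.1])
```

```text
t 19.75 tcp [0.4916 0.0775 0.0481] tray [-0.0033 -0.2099] F [-0.7 -0.5  1.3] gap -0.0 yaw err 0.0
0 [363.45521987 532.48779099]
0.009 [363.74048587 482.51874845]
0.0115 [363.82133436 468.35680359]
40.0 low far [365.72724824 501.63152922]
40.0 up far [366.27814646 486.35763614]
40.0 up near [365.77716559  25.61500201]
45.0 low far [366.23637745 487.89263969]
45.0 up far [366.83552937 466.35023619]
45.0 up near [365.75614745  25.82100922]
50.0 low far [366.78938275 467.97471607]
50.0 up far [367.43461602 439.5153358 ]
50.0 up near [365.73333487  26.04460442]
```

View pics/q.png

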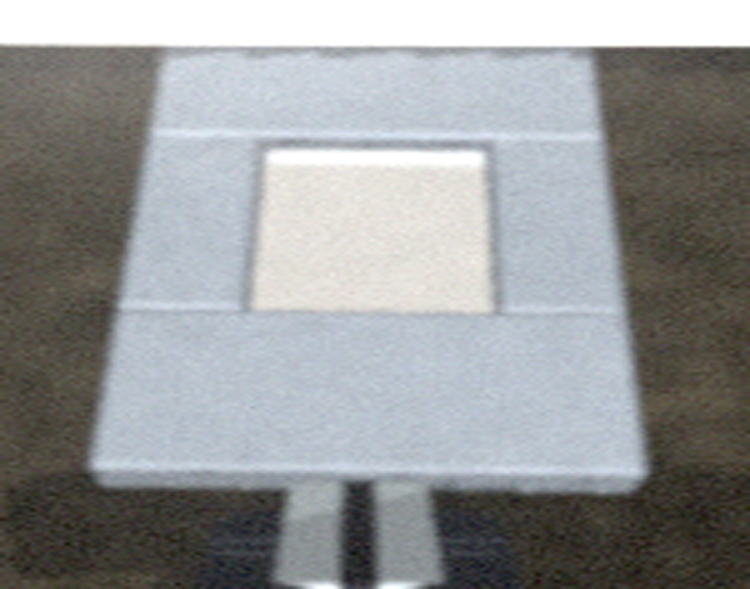

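>>> servo_tool([
  [-0.18, 0, -0.36, 0, 1],
  [-0.32, 0, -0.37, 0, 1],
  [-0.3, 0, -0.37, 0, 1],
  [-0.28, 0, -0.4, 0, 1],
  [-0.25, 0, -0.42, 0, 1],
  [-0.23, 0, -0.42, 0, 1],
  [-0.21, 0, -0.44, 0, 1],
  [-0.18, 0, -0.46, 0, 1],
  [-0.16, 0, -0.46, 0, 1],
  [0, 0, 0, 0, 1],
])

```text
clock: 21.0
tcp_pos: [0.5, 0.1136, 0.0711]
orientation: [0.452, 0.545, 0.45, -0.544]
wrist_force: [-2.4, -4.2, 11.2]
finger_gap: 0.0003
```

```bash
cat > look2.py <<'E'
from h import *
import sys
d=cam("wrist"); s,R=st()
im=cv2.convertScaleAbs(d["pixels"][80:270,250:400],alpha=1.6)
cv2.imwrite(f"pics/{sys.argv[1]}_w.png",cv2.resize(im,None,fx=5,fy=3.1,interpolation=2))
w=.0115
print("tip out/z",-.125-tray(s["tcp_pos"])[1]-w, s["tcp_pos"][2]+.0232)
for th in map(float,sys.argv[2:]):
    a0=th;th=np.radians(th);c,q=np.cos(th),np.sin(th)
    for a,b,nm in ((100,0,'low far'),(100,9,'up far'),(0,9,'up near')):
        X=(9*q+a*c-b*q)/1000;Z=(a*q+b*c)/1000
        print(a0,nm,round(X,4),round(Z,4),np.round((proj(d,[*untray(-.003,-.125-X),Z])-[250,80])*[5,3.1]))
d=cam("side"); cv2.imwrite(f"pics/{sys.argv[1]}_s.png",cv2.resize(d["pixels"][120:250,250:400],None,fx=4.5,fy=4.5,interpolation=2))
E
python3 look2.py r 65 70 75
```

```text
t 21.05 tcp [0.5    0.1135 0.0711] tray [-0.0017 -0.1729] F [-0.8 -4.5 10.2] gap 0.0 yaw err -0.0
tip out/z 0.03644184090072376 0.09428949899746125
65.0 low far 0.0504 0.0906 [352. 536.]
65.0 up far 0.0423 0.0944 [352. 502.]
65.0 up near 0.0 0.0038 [352. 193.]
70.0 low far 0.0427 0.094 [352. 503.]
70.0 up far 0.0342 0.097 [352. 462.]
70.0 up near 0.0 0.0031 [352. 193.]
75.0 low far 0.0346 0.0966 [352. 463.]
75.0 up far 0.0259 0.0989 [352. 417.]
75.0 up near 0.0 0.0023 [352. 192.]
```

View pics/r_w.png

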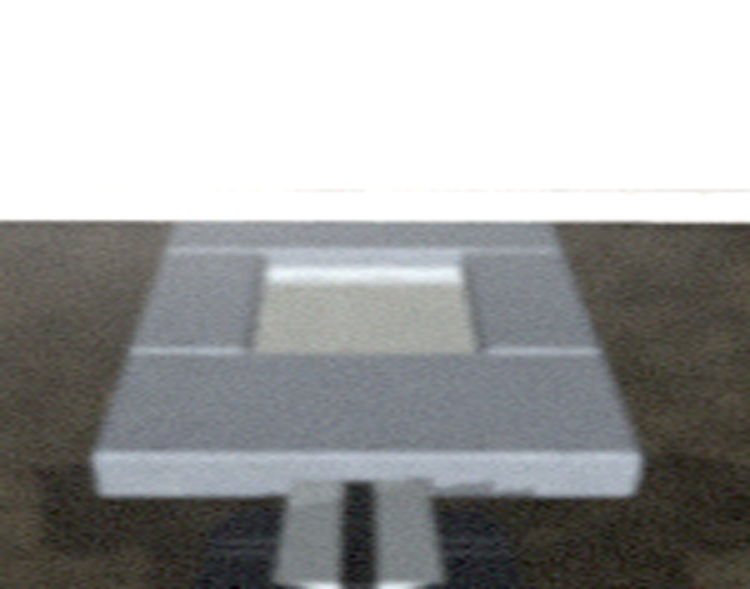

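View pics/r_s.png

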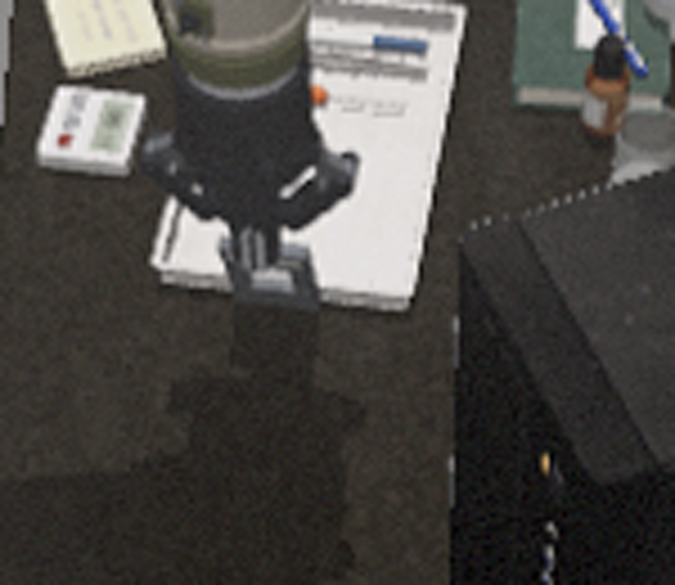

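>>> servo_tool([
  [-0.08, 0, -0.23, 0, 1],
  [-0.08, 0, -0.23, 0, 1],
  [-0.1, 0, -0.33, 0, 1],
  [-0.1, 0, -0.33, 0, 1],
  [-0.05, 0, -0.35, 0, 1],
  [-0.05, 0, -0.35, 0, 1],
  [-0.02, 0, -0.3, 0, 1],
  [0, 0, 0, 0, 1],
  [0, 0, 0, 0, 1],
  [0, 0, 0, 0, 1],
])

```text
clock: 22.35
tcp_pos: [0.5042, 0.135, 0.0762]
orientation: [0.452, 0.546, 0.45, -0.543]
wrist_force: [-0.4, -2.5, 13.4]
finger_gap: 0.0004
```

```bash
python3 look2.py s 80 85 90
```

```text
t 22.4 tcp [0.5042 0.135  0.0762] tray [-0.0015 -0.151 ] F [-1.2 -2.6 12. ] gap -0.0 yaw err 0.0
tip out/z 0.01454075746824483 0.0993959854136647
80.0 low far 0.0262 0.0985 [351. 531.]
80.0 up far 0.0174 0.1 [351. 485.]
80.0 up near 0.0 0.0016 [351. 276.]
85.0 low far 0.0177 0.0996 [351. 486.]
85.0 up far 0.0087 0.1004 [351. 436.]
85.0 up near 0.0 0.0008 [351. 275.]
90.0 low far 0.009 0.1 [351. 437.]
90.0 up far 0.0 0.1 [351. 384.]
90.0 up near 0.0 0.0 [351. 274.]
```

View pics/s_w.png

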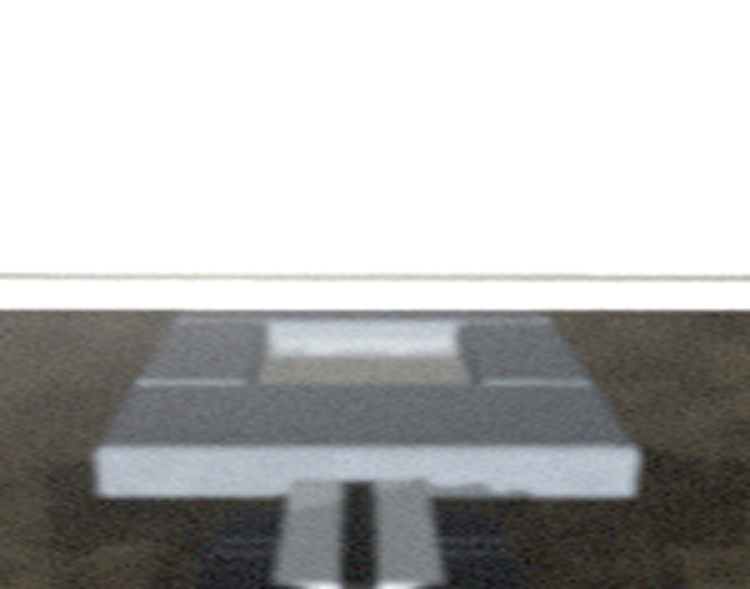

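View pics/s_s.png

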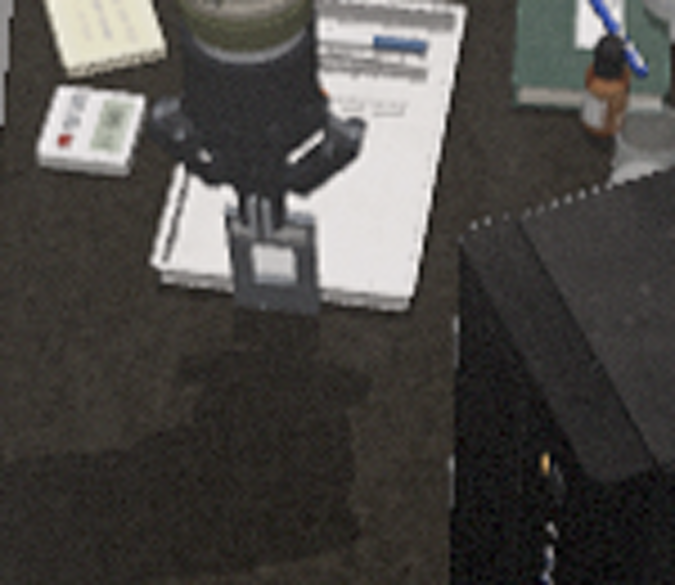

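>>> servo_tool([
  [0, 0, -0.3, 0, 1],
  [0, 0, -0.2, 0, 1],
  [0, 0, 0, 0, 1],
  [-0.1, 0, 0, 0, 1],
  [-0.1, 0, 0, 0, 1],
  [-0.2, 0, 0, 0, 1],
  [-0.6, 0, 0, 0, 1],
  [0, 0, 0, 0, 1],
  [0, 0, 0, 0, 1],
  [0, 0, 0, 0, 1],
])

```text
clock: 23.7
tcp_pos: [0.5033, 0.1394, 0.084]
orientation: [-0.451, -0.544, -0.451, 0.545]
wrist_force: [0.2, 0.4, 0.0]
finger_gap: -0.0002
```

```bash
python3 look2.py t 85 90
```

```text
t 23.75 tcp [0.5033 0.1394 0.084 ] tray [-0.0032 -0.1468] F [-0.7  0.4 -0.3] gap 0.0 yaw err -0.0
tip out/z 0.010343161022700841 0.10715508018115219
85.0 low far 0.0177 0.0996 [366. 491.]
85.0 up far 0.0087 0.1004 [367. 444.]
85.0 up near 0.0 0.0008 [364. 285.]
90.0 low far 0.009 0.1 [367. 445.]
90.0 up far 0.0 0.1 [367. 395.]
90.0 up near 0.0 0.0 [364. 284.]
```

View pics/t_w.png

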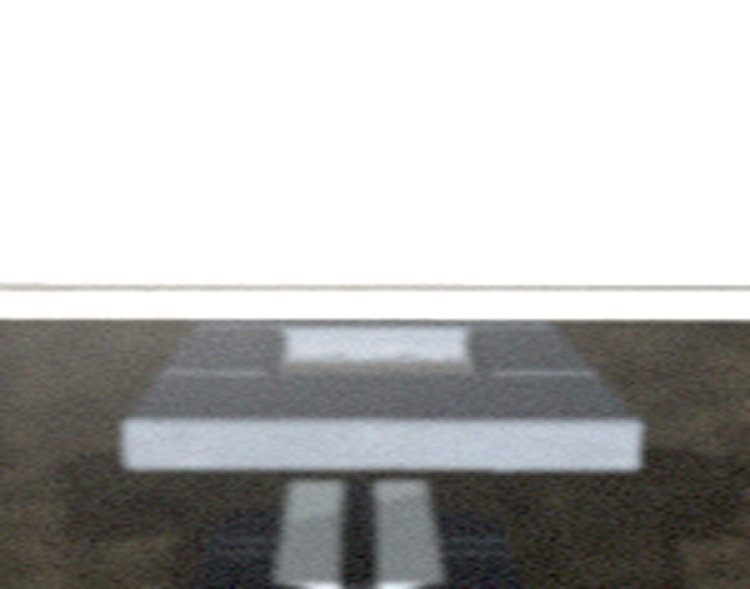

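View pics/t_s.png

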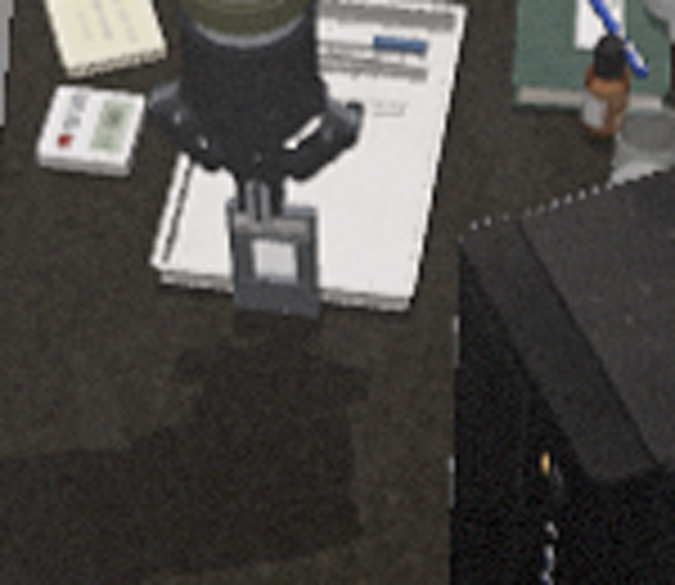

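>>> servo_tool([
  [0, 0, 1.25, 0, 1],
  [0, 0, 1.25, 0, 1],
  [1.6, 0, 0, 0, 1],
  [1.6, 0, 0, 0, 1],
  [0, 0, -0.8, 0, 1],
  [0, 0, -0.8, 0, 1],
  [0, 0, -0.4, 0, 1],
  [0, 0, -0.3, 0, 1],
  [0, 0, -0.3, 0, 1],
  [0, 0, -0.3, 0, 1],
])

```text
clock: 25.05
tcp_pos: [0.5043, 0.1436, 0.0523]
orientation: [0.451, 0.545, 0.451, -0.544]
wrist_force: [0.9, -0.8, -0.2]
finger_gap: 0.0
```

>>> servo_tool([
  [0, 0, -0.3, 0, 1],
  [0, 0, -0.3, 0, 1],
  [0, 0, -0.3, 0, 1],
  [0, 0, -0.3, 0, 1],
  [0, 0, -0.3, 0, 1],
  [0, 0, 0, 0, 1],
  [0, 0, 0, 0, 1],
  [0, 0, 0, 0, 1],
  [0, 0, 0, 0, 1],
  [0, 0, 0, 0, 1],
])

```text
clock: 26.3
tcp_pos: [0.507, 0.158, 0.0522]
orientation: [-0.451, -0.545, -0.451, 0.545]
wrist_force: [-0.2, 0.2, -1.2]
finger_gap: 0.0001
```

```bash
python3 look.py u
```

```text
t 26.3 tcp [0.507  0.158  0.0522] tray [-0.0031 -0.1279] F [-0.2  0.2 -1.2] gap 0.0 yaw err -0.0
{'location': [319.9, 201.0], 'conf': 0.97} [-0.00493383 -0.12107865]
```

View pics/u_wrist.png

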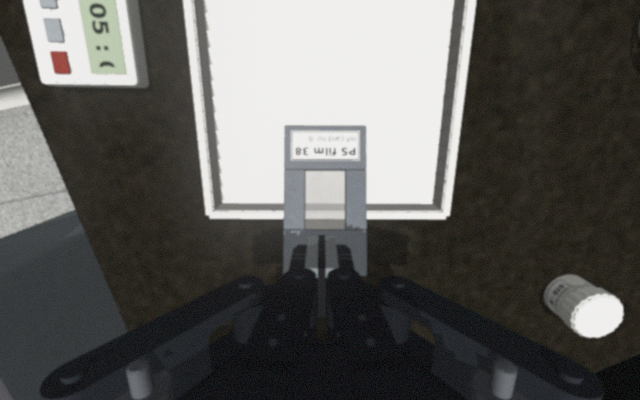

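View pics/u_side.png

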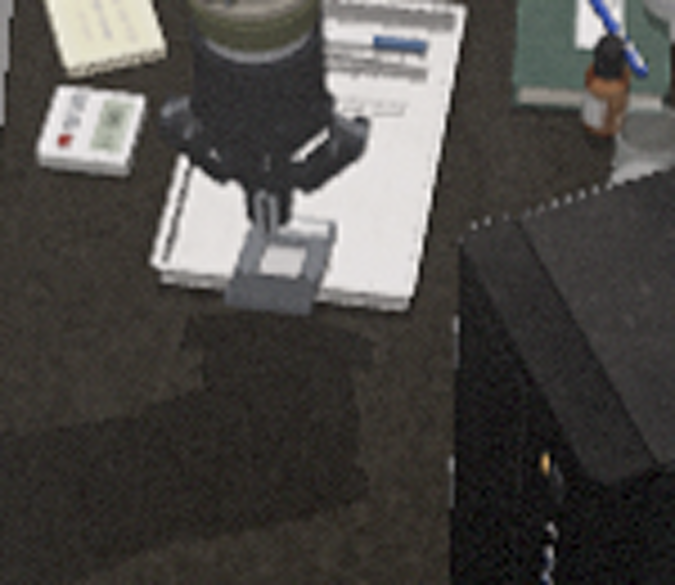

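Run:
```python
from h import *
d=cam("wrist")
for px,z in [((325,126),.011),((325,170),.018),((325,232),.026)]: p=onz(d,px,z); print(px,np.round(tray(p),4))
d=cam("side"); cv2.imwrite("pics/v.png",cv2.resize(d["pixels"][160:200,290:340],None,fx=14,fy=14,interpolation=2))
# model: inner-end bottom edge at tray y=yi,z=.002; bottom face touching lip (-.1295,.0205)
for yi in (-.05,-.045,-.04,-.035):
    th=np.arctan2(.0185,yi+.1295); c,q=np.cos(th),np.sin(th)
    o=[]
    for a,b in ((100,0),(100,9),(0,9)):
        y=yi-(a*c-b*q)/1000; 
        y=yi-(a*c)/1000+ b*q/1000; z=.002+(a*q+b*c)/1000
        o.append((round(y,4),round(z,4),np.round((proj(d,[*untray(-.004,y),z])-[290,160])*14)))
    print(yi,round(np.degrees(th),1),o)
```

```text
(325, 126) [-0.0015 -0.0669]
(325, 170) [-0.0014 -0.0954]
(325, 232) [-0.0013 -0.1369]
-0.05 13.1 [(np.float64(-0.1474), np.float64(0.0247), array([266., 361.])), (np.float64(-0.1454), np.float64(0.0334), array([265., 327.])), (np.float64(-0.048), np.float64(0.0108), array([353.,  35.]))]
-0.045 12.3 [(np.float64(-0.1427), np.float64(0.0234), array([270., 347.])), (np.float64(-0.1408), np.float64(0.0322), array([270., 313.])), (np.float64(-0.0431), np.float64(0.0108), array([357.,  17.]))]
-0.04 11.7 [(np.float64(-0.1379), np.float64(0.0222), array([275., 332.])), (np.float64(-0.1361), np.float64(0.0311), array([274., 298.])), (np.float64(-0.0382), np.float64(0.0108), array([361.,  -0.]))]
-0.035 11.1 [(np.float64(-0.1331), np.float64(0.0212), array([279., 317.])), (np.float64(-0.1314), np.float64(0.03), array([279., 283.])), (np.float64(-0.0333), np.float64(0.0108), array([365., -18.]))]
```

View pics/v.png

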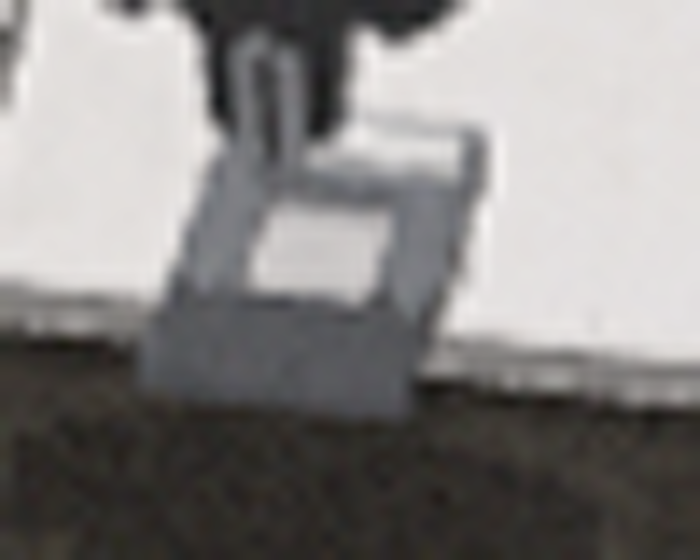

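Run:
```python
from h import *
d=cam("wrist")
cv2.imwrite("pics/w.png",cv2.resize(d["pixels"][110:290,270:380],None,fx=7,fy=3.3,interpolation=2))
```

```text
(no output)
```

View pics/w.png

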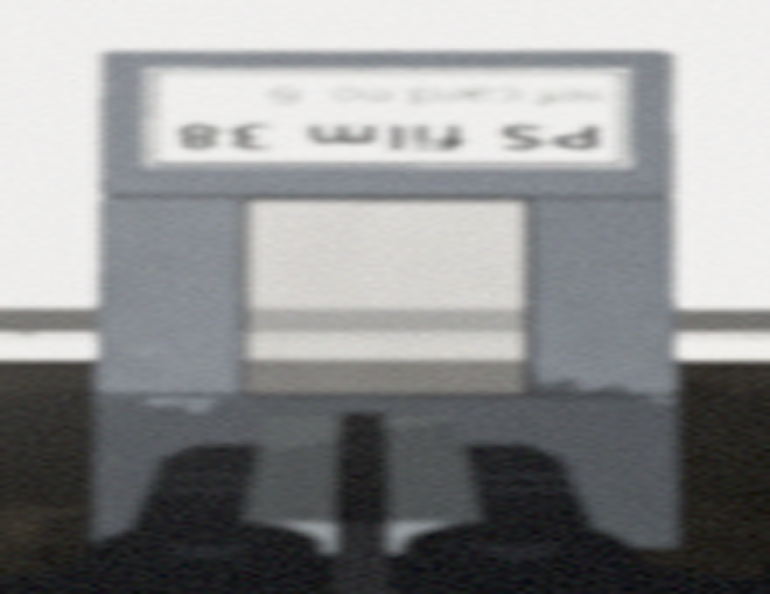

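Run:
```python
from h import *
d=cam("wrist")
H=400; f=H/2/np.tan(np.radians(d["vertical_fov"])/2)
K=np.array([[f,0,d["cx"]],[0,f,d["cy"]],[0,0,1]])
o=np.array([[-27.5,0,0],[27.5,0,0],[-27.5,30,0],[27.5,30,0],[-27.5,70,0],[27.5,70,0],[-14,30,0],[14,30,0],[-14,70,0],[14,70,0]],float)/1000
P=np.array([[103,52],[671,52],[100,197],[673,197],[97,394],[679,394],[246,199],[527,199],[243,392],[527,392]],float)/[7,3.3]+[270,110]
ok,r,t=cv2.solvePnP(o,P,K,None)
R=cv2.Rodrigues(r)[0]; E=d["extrinsics"]
pr,_=cv2.projectPoints(o,r,t,K,None); print(np.abs(pr[:,0]-P).max())
for v in (0,50,100):
    c=R@np.array([0,v/1000,0])+t.ravel(); c=c*[1,-1,-1]
    w=E[:3,:3].T@(c-E[:3,3]); print(v,np.round(tray(w),4),round(w[2],4))
```

```text
0.7931524144621562
0 [-0.0013 -0.0669] 0.008
50 [-0.0013 -0.1145] 0.0232
100 [-0.0012 -0.1621] 0.0383
```

>>> servo_tool([
  [0, 0, 2.2, 0, 1],
  [0, 0, 2.2, 0, 1],
  [0, 0, 2.3, 0, 1],
  [0, 0, 0, 0, 1],
  [1.8, 0, 0, 0, 1],
  [1.8, 0, 0, 0, 1],
  [1.5, 0, 0, 0, 1],
  [0, 0, -0.6, 0, 1],
  [0, 0, -0.6, 0, 1],
  [0, 0, -0.4, 0, 1],
])

```text
clock: 27.95
tcp_pos: [0.4984, 0.1087, 0.0019]
orientation: [0.452, 0.545, 0.451, -0.544]
wrist_force: [-0.2, 0.5, -0.2]
finger_gap: 0.0001
```

```bash
python3 look.py x
```

```text
t 27.95 tcp [0.4984 0.1087 0.0019] tray [-0.0024 -0.1779] F [-0.2  0.5 -0.2] gap 0.0 yaw err 0.001
{'location': [320.9, 125.8], 'conf': 0.65} [-0.00357819 -0.11497402]
```

View pics/x_wrist.png

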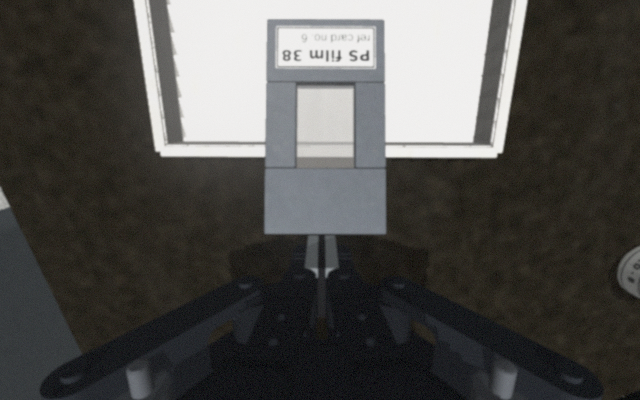

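View pics/x_side.png

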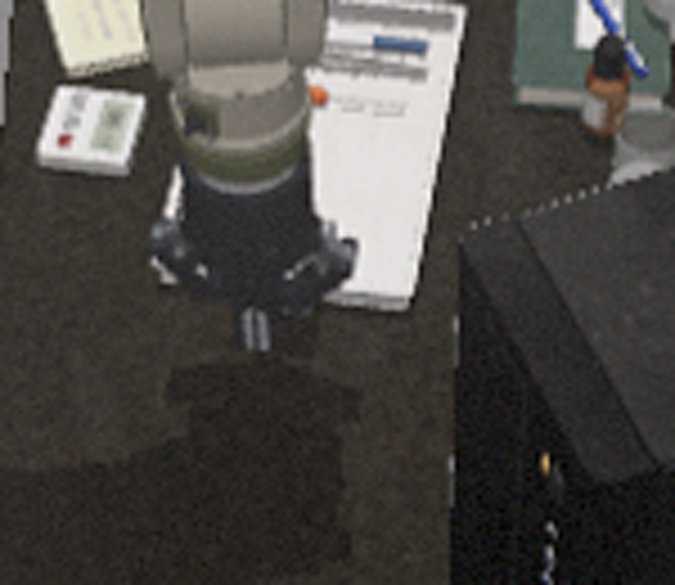

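>>> servo_tool([
  [0.1, 0, -0.3, 0, 1],
  [0, 0, -0.4, 0, 1],
  [0, 0, -0.5, 0, 1],
  [0, 0, -0.5, 0, 1],
  [0, 0, -0.5, 0, 1],
  [0, 0, -0.5, 0, 1],
  [0, 0, -0.5, 0, 1],
  [0, 0, -0.4, 0, 1],
  [0, 0, -0.2, 0, 1],
  [0, 0, 0, 0, 1],
])

```text
clock: 29.4
tcp_pos: [0.5046, 0.1455, 0.0002]
orientation: [-0.451, -0.544, -0.451, 0.544]
wrist_force: [-0.4, -0.4, 0.6]
finger_gap: 0.0002
```

```bash
python3 look.py y
```

```text
t 29.4 tcp [5.046e-01 1.455e-01 2.000e-04] tray [-0.0031 -0.1407] F [-0.4 -0.4  0.6] gap 0.0 yaw err 0.0
{'location': [321.8, 130.9], 'conf': 0.97} [-0.00372944 -0.08061327]
```

View pics/y_wrist.png

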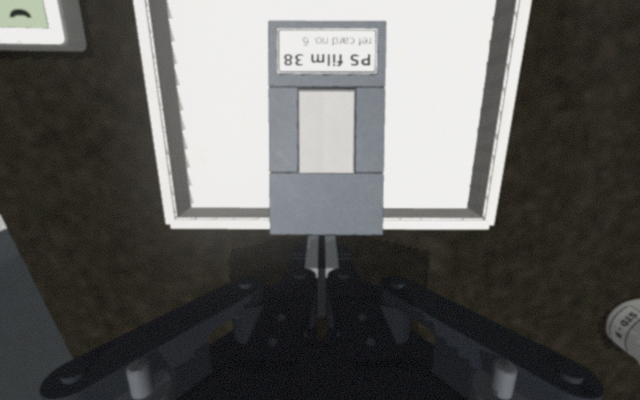

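>>> servo_tool([
  [0, 0, -0.3, 0, 1],
  [0, 0, -0.3, 0, 1],
  [0, 0, -0.3, 0, 1],
  [0, 0, -0.3, 0, 1],
  [0, 0, -0.3, 0, 1],
  [0, 0, 0, 0, 1],
  [0, 0, 0, 0, 1],
  [-1, 0, 0, 0, 1],
  [-3, 0, 2, 0, 1],
  [-3, 0, 2, 0, 1],
])

```text
clock: 30.85
tcp_pos: [0.4997, 0.1204, 0.0713]
orientation: [-0.451, -0.544, -0.451, 0.544]
wrist_force: [0.4, -0.6, -0.5]
finger_gap: -0.0001
```

```bash
python3 look.py z
```

```text
t 30.85 tcp [0.4997 0.1204 0.0713] tray [-0.0032 -0.1662] F [ 0.4 -0.6 -0.5] gap -0.0 yaw err 0.001
{'location': [317.8, 77.2], 'conf': 0.86} [-0.00404675 -0.07287476]
```

View pics/z_wrist.png

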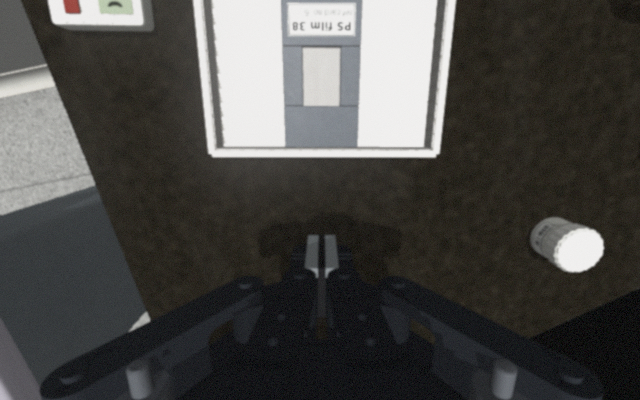

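View pics/z_side.png

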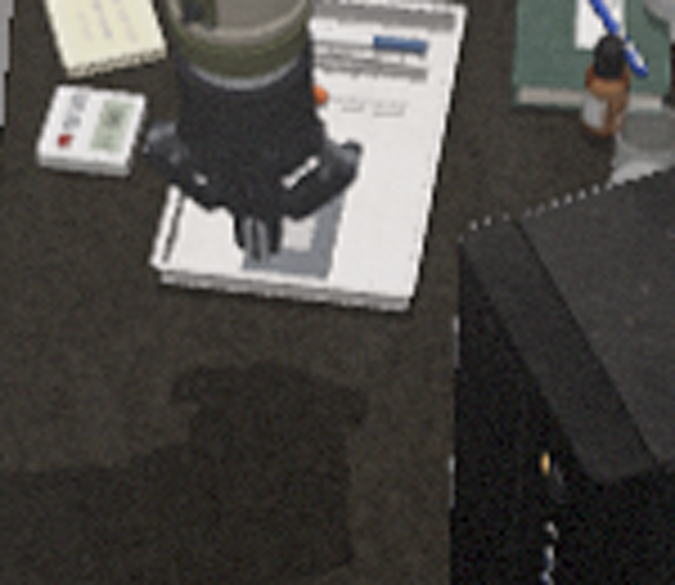

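>>> servo_tool([
  [-3, 0, 4, 0, 1],
  [-3, 0, 5, 0, 1],
  [0, 0, 5, 0, 1],
  [0, 0, 5, 0, 1],
  [0, 0, 5, 0, 1],
  [0, 0, 0, 0, 1],
  [0, 0, 0, 0, 1],
  [0, 0, 0, 0, 1],
  [0, 0, 0, 0, 1],
  [0, 0, 0, 0, 1],
])

```text
clock: 32.3
tcp_pos: [0.4555, -0.1143, 0.1302]
orientation: [0.452, 0.544, 0.451, -0.544]
wrist_force: [0.0, 0.0, -0.2]
finger_gap: -0.0001
```

Run:
```python
from h import *
st()
d=cam("side"); cv2.imwrite("pics/za.png",cv2.resize(d["pixels"][125:200,270:360],None,fx=8,fy=8,interpolation=2))
for r in models.pinpoint("card_centre",d)[:1]: print(r,tray(onz(d,r["location"],0.0065)))
# predicted corners of flat card top z=.011 centred at (-.004,-.073)
for z,dy in ((.011,0),):
    for a,b in ((-27.5,-50),(27.5,-50),(27.5,50),(-27.5,50)): print(np.round((proj(d,[*untray(-.004+a/1000,-.073+b/1000),z])-[270,125])*8))
d=cam("top"); cv2.imwrite("pics/zb.png",cv2.resize(d["pixels"][165:275,190:330],None,fx=5.5,fy=5.5,interpolation=2))
for r in models.pinpoint("card_centre",d)[:1]: print(r,tray(onz(d,r["location"],0.0065)))
```

```text
t 32.3 tcp [ 0.4555 -0.1143  0.1302] tray [-0.003 -0.405] F [ 0.   0.  -0.2] gap -0.0 yaw err 0.001
{'location': [316.3, 168.8], 'conf': 0.83} [ 0.00262016 -0.06802318]
[251. 448.]
[401. 466.]
[446. 257.]
[301. 241.]
{'location': [275.6, 223.5], 'conf': 0.82} [-0.00547154 -0.08202549]
```

View pics/za.png

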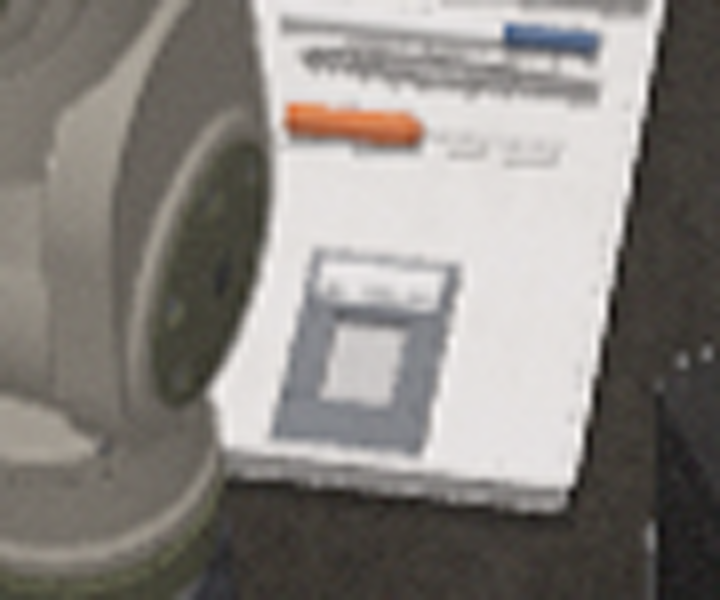

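View pics/zb.png

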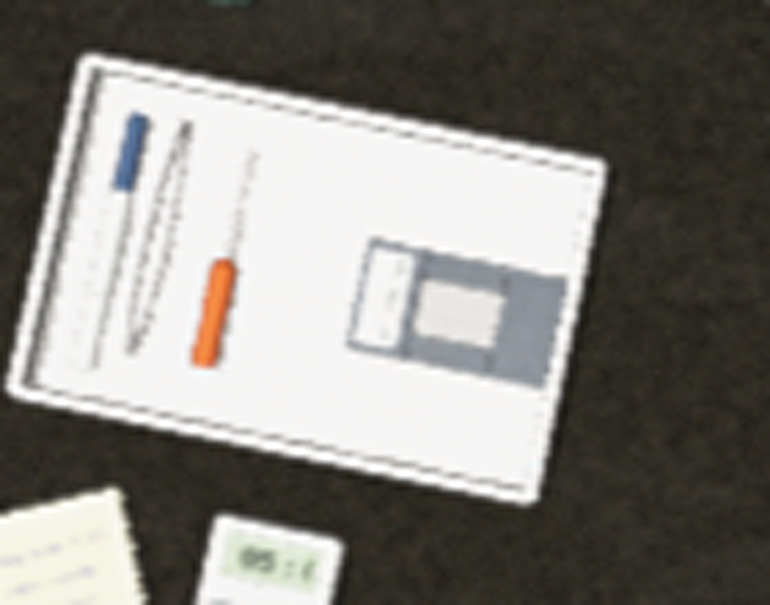

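Run:
```python
from h import *
d=cam("top"); cv2.imwrite("pics/zc.png",cv2.resize(d["pixels"][200:245,245:305],None,fx=12,fy=12,interpolation=2))
for z in (.011,):
  for yc in (-.073,):
    for a,b in ((-27.5,-50),(27.5,-50),(27.5,50),(-27.5,50)): print(np.round((proj(d,[*untray(-.004+a/1000,yc+b/1000),z])-[245,200]+.5)*12))
print("rim in/out",[np.round((proj(d,[*untray(0,y),.0205])-[245,200]+.5)*12) for y in (-.123,-.1295)])
d=cam("wrist"); cv2.imwrite("pics/zd.png",d["pixels"])
```

```text
[528. 440.]
[579. 197.]
[139. 107.]
[ 87. 349.]
rim in/out [array([554., 300.]), array([583., 306.])]
```

View pics/zc.png

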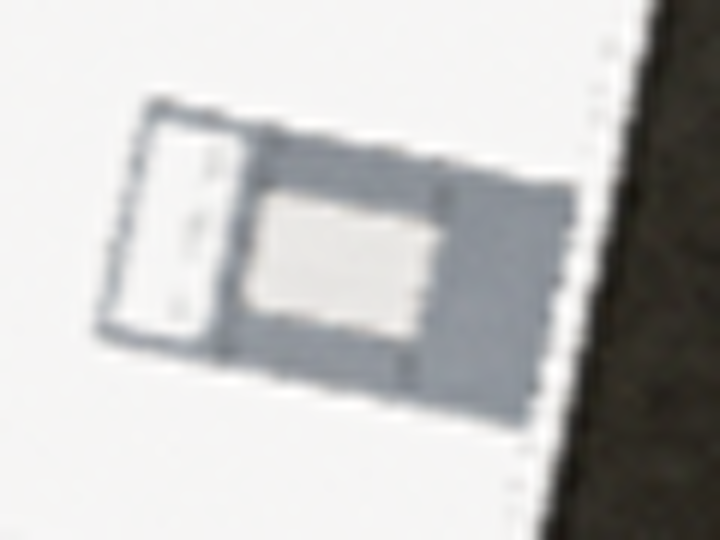

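View pics/zd.png

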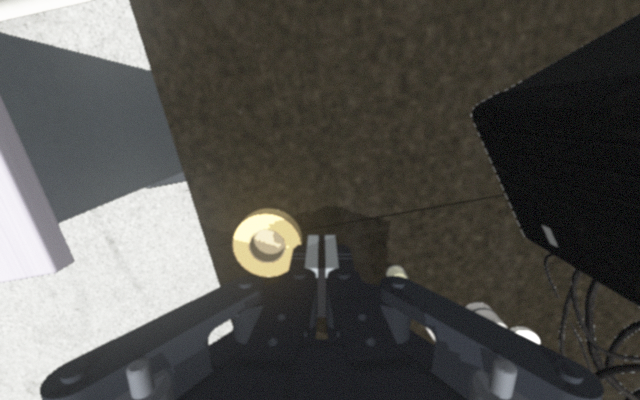

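>>> servo_tool([
  [0, 0, -4, 0, 1],
  [0, 0, -5, 0, 1],
  [0, 0, -5, 0, 1],
  [0, 0, -5, 0, 1],
  [0, 0, -5, 0, 1],
  [0, 0, -4, 0, 1],
  [0, 0, -1, 0, 1],
  [0, 0, 0, 0, 1],
  [0, 0, 0, 0, 1],
  [0, 0, 0, 0, 1],
])

```text
clock: 33.85
tcp_pos: [0.5092, 0.1687, 0.1303]
orientation: [-0.451, -0.545, -0.451, 0.545]
wrist_force: [-0.8, 0.5, 0.7]
finger_gap: 0.0002
```

Run:
```python
from h import *
st(); d=cam("wrist"); cv2.imwrite("pics/ze.png",d["pixels"])
for z in (.011,):
    for a,b in ((-27.5,-50),(27.5,-50),(27.5,50),(-27.5,50)): print(np.round(proj(d,[*untray(-.004+a/1000,-.073+b/1000),z])))
np.save("ze_E.npy",d["extrinsics"])
```

```text
t 33.85 tcp [0.5092 0.1687 0.1303] tray [-0.0029 -0.1169] F [-0.8  0.5  0.7] gap 0.0 yaw err -0.002
[293. 193.]
[349. 193.]
[352.  84.]
[290.  84.]
```

View pics/ze.png

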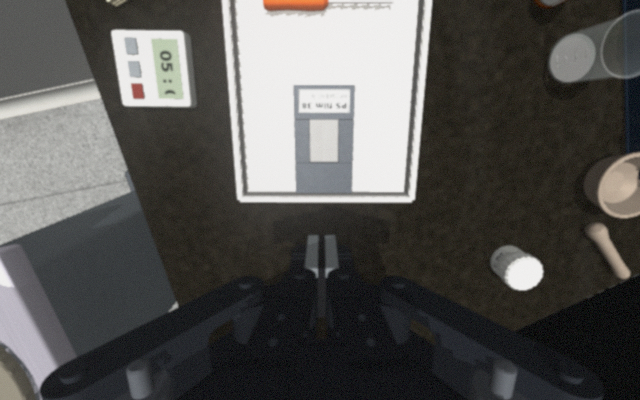

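Run:
```python
import cv2
im=cv2.imread("pics/ze.png"); cv2.imwrite("pics/zf.png",cv2.resize(im[75:210,270:380],None,fx=7,fy=4.4,interpolation=2))
```

```text
(no output)
```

View pics/zf.png

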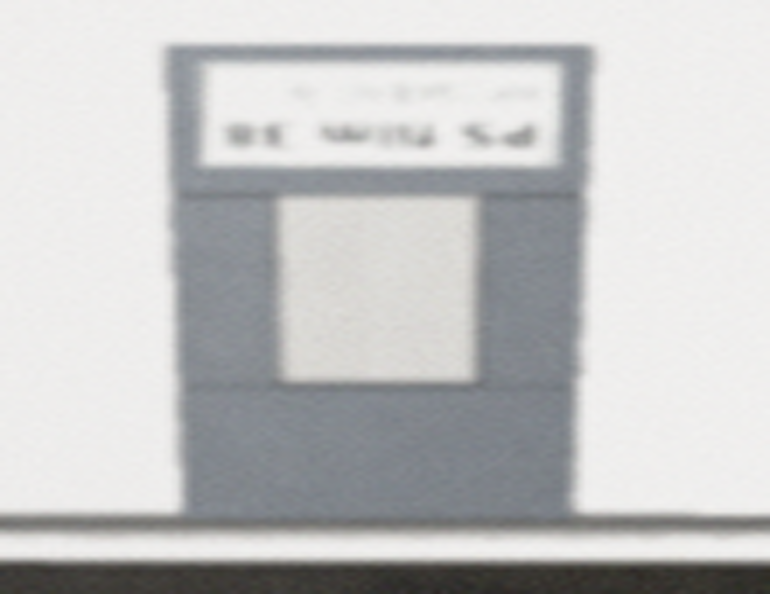

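Run:
```python
from h import *
d=cam("wrist")
H=400; f=H/2/np.tan(np.radians(d["vertical_fov"])/2)
K=np.array([[f,0,d["cx"]],[0,f,d["cy"]],[0,0,1]])
o=np.array([[-27.5,0,0],[27.5,0,0],[-27.5,30,0],[27.5,30,0],[-27.5,70,0],[27.5,70,0],[-14,30,0],[14,30,0],[-14,70,0],[14,70,0],[-27.5,100,0],[27.5,100,0]],float)/1000
P=np.array([[167,46],[592,46],[173,195],[584,195],[179,384],[577,384],[277,195],[481,195],[280,383],[477,383],[183,517],[572,517]],float)
P=(P+[3,1.7])/[7,4.4]+[270,75]-.5
for n in (12,10):
    ok,r,t=cv2.solvePnP(o[:n],P[:n],K,None)
    R=cv2.Rodrigues(r)[0]; E=d["extrinsics"]
    pr,_=cv2.projectPoints(o[:n],r,t,K,None); print(np.abs(pr[:,0]-P[:n]).max())
    for v in (0,50,100):
        c=R@np.array([0,v/1000,0])+t.ravel(); c=c*[1,-1,-1]
        w=E[:3,:3].T@(c-E[:3,3]); print(v,np.round(tray(w),4),round(w[2],4))
    nrm=E[:3,:3].T@((R@[0,0,1.])*[1,-1,-1]); print("tilt",np.degrees(np.arccos(abs(nrm[2]))))
```

```text
0.45062940225295733
0 [-0.0012 -0.023 ] 0.0038
50 [-0.0012 -0.073 ] 0.0056
100 [-0.0012 -0.123 ] 0.0075
tilt 2.1325305994200003
0.40900738816458215
0 [-0.0012 -0.0231] 0.0042
50 [-0.0012 -0.073 ] 0.0052
100 [-0.0012 -0.123 ] 0.0063
tilt 1.2888342843101357
```

Run:
```python
from h import *
d=cam("top")
for n in ["hex_driver","tweezers","marker_pen","vial_white_cap","beaker_50","sample_pot","tape_roll"]:
    q=models.pinpoint(n,d)
    if q: print(n,q[0]["conf"],np.round(onz(d,q[0]["location"],0),3))
print(order.hand_in()); st()
```

```text
tweezers 0.56 [0.679 0.051 0.   ]
marker_pen 0.66 [0.551 0.377 0.   ]
vial_white_cap 0.52 [ 0.499 -0.232  0.   ]
beaker_50 0.59 [0.754 0.243 0.   ]
sample_pot 0.48 [0.684 0.047 0.   ]
tape_roll 0.63 [ 0.396 -0.157  0.   ]
the job is handed in; nothing more can be done
None
the job is handed in; nothing more can be done
```

The film card now lies in the tray, label up, and the job is handed in at about 34 s of the 72 s allowed. I pushed it against the tray's end wall, tipped it up on edge with the fingertip and let it stand there. Then I pushed it over the rim and slid it off the lip onto the floor.

**Last checks on the card:**
- From the wrist camera, its centre is at about (-1, -73) mm in the tray frame, with the near end right at the inner wall and no part over the rim.
- The measured tilt is 1–2° (0.02–0.04 rad), against a limit of 0.1 rad.
- The same measurement puts the label face about 5 mm up, where 11 mm is expected. I took that as measurement error.
- In the top view the card looks about 3 mm short, which could have meant a tilt. The wrist close-up did not bear that out.

**What disagreed with the description:** the shut fingertips touched the worktop with the reported TCP 23 mm below it. My first push therefore passed over the card without touching it, and I corrected all later moves by that amount.

**Other things:** the marker pen, beaker and sample pot were found within about 6 mm of where they were at the start. The vial and tape roll read about 14 mm and 9 mm off. These are low-confidence detections, and the gripper only passed well above both things.
The tweezers were reported at the sample pot's position, which is a false hit, and the hex driver was not detected in that last picture. In the earlier top view, after the card was in, both show in place in the tray's far half.

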